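# Load and lock the dry-block heater

### The arm

A 7-joint arm with a two-finger parallel gripper is mounted at the origin on the work surface. World frame = base frame: x ahead of the robot, y to its left, z up, the work surface at z = 0. Lengths are in mm, angles in rad, forces in N, time in s.
With the tool pointing down it reaches from about 400 to 900 mm from the base axis. Payload 5.5 kg.
Tool frame: the origin (TCP) lies between the finger pads; the fingertips stand 11 mm ahead of it and the grasp point (between the pads) lies 8 mm behind it; z points along the fingers, y is the line along which they close (so a half turn about z gives the same grasp; the last joint's range is limited). The gripper opens to 85 mm and grips with 20 to 120 N. Pads are 22 mm wide; open, the fingers measure 114 mm over their backs; the gripper's body (76 mm by 85 mm) begins 54 mm behind the grasp point. The pads swing forward as they close: fully open they stand 13 mm farther back than shut.
Start: joints at [-1.054, 0.501, -0.427, 1.55, 0.221, 1.138, -0.21], TCP at [163.166, 629.187, 242.31] pointing down, gripper open.
Joint ranges: [-2.88, 2.88], [-0.31, 2.03], [-1.54, 1.56], [0.2, 2.42], [-1.41, 4.55], [0.19, 2.02], [-2.57, 2.57]. Speed limits (rad/s): [2.57, 2.57, 3.14, 3.14, 3.14, 3.14, 3.14].

### API

Orientations are given as a unit quaternion [x, y, z, w].
In Python, from cell import r, eyes gives the robot as it stands.
- The arm moves only by the shell command python3 -m jog 'ROWS'. ROWS is a JSON object of lists of equal length, an entry for each row: "jaw": the finger opening in m, from 0 to 0.0854; "translation": the shift along the world's x, y, z in m, a list of three; "angular": the turn, a rotation vector about the world's x, y, z in degrees, a list of three. In form: {"jaw": [jaw, ...], "translation": [[dx, dy, dz], ...], "angular": [[wx, wy, wz], ...]}. A call has 1 to 12 rows; each row is the pose to reach, as a shift and turn from the pose commanded when the call began; what a row does not reach only later rows make up. A row lasts 1/12 s, in which the tool goes at most 41.7 mm and 7.16 degrees, less where a joint would pass 70% of its speed; a pose out of reach is approached as far as the arm can. A call with a gripper value outside its range is refused whole. The fingers move at their own pace and stop on an object; the grip force is fixed at half the most. Time passes only in rows, so rows that repeat a pose let the fingers close. It gives the time, the measured TCP pose, the force, the opening and the grip force at its end, in the units of the state.
- r.read_state(): the state, without advancing time (a new reading comes with each control period).
- eyes.grab_frame(name): name is "side" or "top"; returns the picture (420x560x3 uint8, red, green, blue); there is no depth.
- eyes.camera_params(name): a dict with "camera_matrix" (3x3 intrinsics, pixels), "R" (3x3) and "t" (3): a world point X has camera coordinates R X + t. Camera axes: x right, y down, z forward; pixel columns grow to the right and rows downward; lengths in mm; the calibration is good to about 2 mm. A picture is of the moment at which its call begins. camera_params takes no time and is no camera call.
- r.sign_off(): hands the job in; it is judged then, once.
The state is a dict: "time_s": time; "q": joint angles; "joint_vel": joint speeds; "joint_torque": joint torques, N m; "tcp_pos": TCP position; "ee_rot": TCP orientation; "force": force on the tool from outside, world axes, zero at the start; "ft_torque": the same for the moment, N m; "width": finger opening in mm; "gripper_force": force on a finger pad.
Only numpy, scipy, OpenCV 4.12 (cv2) and the standard library are available. Lean on these libraries where they do the work, as an engineer would, in place of code of your own. Each camera call takes 0.05 s, during which the arm holds its last target. There are 200 camera calls.

### The job

Move the black plastic blanks out of the dry-block heater's deck into the white tray, and set every loose aluminium block flat and square in a pocket of the deck, any block in any free pocket. Once all are in, take the mallet and knock the sprung locking pin of each block fully home with it - never push a pin with the gripper itself. Then stand the mallet upright back on its rest, and last of all throw the heater's power lever fully over to on. Do not knock over or shove away the other things on the bench.

Things in the scene. Friction and masses are not known exactly. Their poses are not given: they have to be found in the camera images.
- heater: Dry-block heater fixed on the bench. Its dark metal deck is 190 x 190 mm, flat top 50 mm above the bench, with four identical rectangular pockets in two rows of two. Origin: on the bench under the deck's centre; x axis towards the far side, y to the left, z up. On its right (-y) side is a white control console 70 mm wide, 50 mm high, with the power lever.
- pocket1 (a point): Centre of the floor of one deck pocket, -42, +40 mm from the deck's centre along the heater's x and y. Pocket 65 mm long (its x axis) x 49 mm wide (its y axis), 9 mm deep, floor 41 mm above the bench. Axes as the heater's. Any block fits any pocket, either way round.
- pocket2 (a point): Centre of the floor of one deck pocket, -42, -40 mm from the deck's centre along the heater's x and y. Pocket 65 mm long (its x axis) x 49 mm wide (its y axis), 9 mm deep, floor 41 mm above the bench. Axes as the heater's. Any block fits any pocket, either way round.
- pocket3 (a point): Centre of the floor of one deck pocket, +42, +40 mm from the deck's centre along the heater's x and y. Pocket 65 mm long (its x axis) x 49 mm wide (its y axis), 9 mm deep, floor 41 mm above the bench. Axes as the heater's. Any block fits any pocket, either way round.
- pocket4 (a point): Centre of the floor of one deck pocket, +42, -40 mm from the deck's centre along the heater's x and y. Pocket 65 mm long (its x axis) x 49 mm wide (its y axis), 9 mm deep, floor 41 mm above the bench. Axes as the heater's. Any block fits any pocket, either way round.
- block1_center (a point): Centre (27 mm above the underside) of a loose aluminium block, 60 mm long (x) x 44 wide (y) x 54 high (z up), 0.3 kg; may be absent. A locking pin with an 18 mm round cap stands in the middle of its top. Grip it across the 44 mm, a little above half height: fingertips under 9 mm from its underside foul the deck. Seated neighbours stand 36 mm apart across that width.
- block2_center (a point): Centre (27 mm above the underside) of a loose aluminium block, 60 mm long (x) x 44 wide (y) x 54 high (z up), 0.3 kg; may be absent. A locking pin with an 18 mm round cap stands in the middle of its top. Grip it across the 44 mm, a little above half height: fingertips under 9 mm from its underside foul the deck. Seated neighbours stand 36 mm apart across that width.
- block3_center (a point): Centre (27 mm above the underside) of a loose aluminium block, 60 mm long (x) x 44 wide (y) x 54 high (z up), 0.3 kg; may be absent. A locking pin with an 18 mm round cap stands in the middle of its top. Grip it across the 44 mm, a little above half height: fingertips under 9 mm from its underside foul the deck. Seated neighbours stand 36 mm apart across that width.
- block4_center (a point): Centre (27 mm above the underside) of a loose aluminium block, 60 mm long (x) x 44 wide (y) x 54 high (z up), 0.3 kg; may be absent. A locking pin with an 18 mm round cap stands in the middle of its top. Grip it across the 44 mm, a little above half height: fingertips under 9 mm from its underside foul the deck. Seated neighbours stand 36 mm apart across that width.
- pin1 (a joint): Locking pin of block1: sprung, slides straight down in the block. 0 = up (cap top 18 mm above the block's top), 0.012 m = fully home (cap top 6 mm above). Takes about 7 to 10 N (a little more when driven fast) and friction keeps it where it is driven. It is driven with the mallet only, never with the gripper.
- pin2 (a joint): Locking pin of block2: sprung, slides straight down in the block. 0 = up (cap top 18 mm above the block's top), 0.012 m = fully home (cap top 6 mm above). Takes about 7 to 10 N (a little more when driven fast) and friction keeps it where it is driven. It is driven with the mallet only, never with the gripper.
- pin3 (a joint): Locking pin of block3: sprung, slides straight down in the block. 0 = up (cap top 18 mm above the block's top), 0.012 m = fully home (cap top 6 mm above). Takes about 7 to 10 N (a little more when driven fast) and friction keeps it where it is driven. It is driven with the mallet only, never with the gripper.
- pin4 (a joint): Locking pin of block4: sprung, slides straight down in the block. 0 = up (cap top 18 mm above the block's top), 0.012 m = fully home (cap top 6 mm above). Takes about 7 to 10 N (a little more when driven fast) and friction keeps it where it is driven. It is driven with the mallet only, never with the gripper.
- mallet_grip (a point): Point on the mallet's handle, 90 mm above its striking face. It stands upright on its rest: black rubber drum head, 48 mm diameter, 50 mm high, its flat underside the striking face; straight above it a square wooden handle 22 x 22 mm (sides along its x, y), 50 to 125 mm above the face. 0.35 kg. Hold the handle from above. z up.
- rest: Mallet rest: fixed square grey tray, 94 x 94 mm, rim 12 mm high, inner floor 84 x 84 mm lying 5 mm above the bench. Origin: its centre at bench level.
- power (a joint): Power lever of the heater. 0 = off, leaning to the heater's -x; 1.0 rad = fully on, leaning to +x; it swings in the heater's x-z plane and stays where it is left. Starts between 0 and 0.15. Moves easily (a few N).
- power_tip (a point): Tip of the black power lever, whose stick is about 70 mm long; pushing near the tip towards the heater's +x by about 70 mm switches it on.
- blank1_center (a point): Centre (22 mm above the underside) of a black plastic blank, a plain brick 60 mm long (x) x 44 wide (y) x 44 high, no pin, 0.08 kg, that starts seated in pocket1 with its axes as the heater's; may be absent. In the pocket its lowest 9 mm are below the deck's top, so take it across the 44 mm in its upper half.
- blank2_center (a point): Centre (22 mm above the underside) of a black plastic blank, a plain brick 60 mm long (x) x 44 wide (y) x 44 high, no pin, 0.08 kg, that starts seated in pocket2 with its axes as the heater's; may be absent. In the pocket its lowest 9 mm are below the deck's top, so take it across the 44 mm in its upper half.
- blank3_center (a point): Centre (22 mm above the underside) of a black plastic blank, a plain brick 60 mm long (x) x 44 wide (y) x 44 high, no pin, 0.08 kg, that starts seated in pocket3 with its axes as the heater's; may be absent. In the pocket its lowest 9 mm are below the deck's top, so take it across the 44 mm in its upper half.
- blank4_center (a point): Centre (22 mm above the underside) of a black plastic blank, a plain brick 60 mm long (x) x 44 wide (y) x 44 high, no pin, 0.08 kg, that starts seated in pocket4 with its axes as the heater's; may be absent. In the pocket its lowest 9 mm are below the deck's top, so take it across the 44 mm in its upper half.
- tray: Blanks tray: fixed shallow white tray at the right of the robot, 110 mm (x) x 170 mm (y), rim 18 mm high, walls 4 mm, inner floor 4 mm above the bench. Origin: its centre at bench level. Two blanks fit side by side along its y, 40 mm either side of the centre.
Mind the look-alikes: they are no part of the job. Leave any green or purple look-alike of the part that bears blank4_center alone. Leave any yellow look-alike of the part that bears block4_center alone.

How it is judged (in metres and radians):
On the way, in this order (a step that is already met when the one before it is completed fails the run):
1. the blanks are in the tray and every block sits flat and square in a pocket (x of blank1_center in the frame of tray between -0.055 and 0.055 m and y of blank1_center in the frame of tray between -0.085 and 0.085 m and x of blank2_center in the frame of tray between -0.055 and 0.055 m and y of blank2_center in the frame of tray between -0.085 and 0.085 m and x of blank3_center in the frame of tray between -0.055 and 0.055 m and y of blank3_center in the frame of tray between -0.085 and 0.085 m and x of blank4_center in the frame of tray between -0.055 and 0.055 m and y of blank4_center in the frame of tray between -0.085 and 0.085 m and z of each of blank1_center, blank2_center, blank3_center, blank4_center in the frame of tray below 0.09 m and ((horizontal distance between block1_center and pocket1 below 0.006 m and z of block1_center in the frame of pocket1 below 0.0295 m and angle between block1_center's own z axis and vertical below 0.05 rad and angle between the x axis of block1_center and the x axis of pocket1, either way round below 0.15 rad) or (horizontal distance between block1_center and pocket2 below 0.006 m and z of block1_center in the frame of pocket2 below 0.0295 m and angle between block1_center's own z axis and vertical below 0.05 rad and angle between the x axis of block1_center and the x axis of pocket2, either way round below 0.15 rad) or (horizontal distance between block1_center and pocket3 below 0.006 m and z of block1_center in the frame of pocket3 below 0.0295 m and angle between block1_center's own z axis and vertical below 0.05 rad and angle between the x axis of block1_center and the x axis of pocket3, either way round below 0.15 rad) or (horizontal distance between block1_center and pocket4 below 0.006 m and z of block1_center in the frame of pocket4 below 0.0295 m and angle between block1_center's own z axis and vertical below 0.05 rad and angle between the x axis of block1_center and the x axis of pocket4, either way round below 0.15 rad)) and ((horizontal distance between block2_center and pocket1 below 0.006 m and z of block2_center in the frame of pocket1 below 0.0295 m and angle between block2_center's own z axis and vertical below 0.05 rad and angle between the x axis of block2_center and the x axis of pocket1, either way round below 0.15 rad) or (horizontal distance between block2_center and pocket2 below 0.006 m and z of block2_center in the frame of pocket2 below 0.0295 m and angle between block2_center's own z axis and vertical below 0.05 rad and angle between the x axis of block2_center and the x axis of pocket2, either way round below 0.15 rad) or (horizontal distance between block2_center and pocket3 below 0.006 m and z of block2_center in the frame of pocket3 below 0.0295 m and angle between block2_center's own z axis and vertical below 0.05 rad and angle between the x axis of block2_center and the x axis of pocket3, either way round below 0.15 rad) or (horizontal distance between block2_center and pocket4 below 0.006 m and z of block2_center in the frame of pocket4 below 0.0295 m and angle between block2_center's own z axis and vertical below 0.05 rad and angle between the x axis of block2_center and the x axis of pocket4, either way round below 0.15 rad)) and ((horizontal distance between block3_center and pocket1 below 0.006 m and z of block3_center in the frame of pocket1 below 0.0295 m and angle between block3_center's own z axis and vertical below 0.05 rad and angle between the x axis of block3_center and the x axis of pocket1, either way round below 0.15 rad) or (horizontal distance between block3_center and pocket2 below 0.006 m and z of block3_center in the frame of pocket2 below 0.0295 m and angle between block3_center's own z axis and vertical below 0.05 rad and angle between the x axis of block3_center and the x axis of pocket2, either way round below 0.15 rad) or (horizontal distance between block3_center and pocket3 below 0.006 m and z of block3_center in the frame of pocket3 below 0.0295 m and angle between block3_center's own z axis and vertical below 0.05 rad and angle between the x axis of block3_center and the x axis of pocket3, either way round below 0.15 rad) or (horizontal distance between block3_center and pocket4 below 0.006 m and z of block3_center in the frame of pocket4 below 0.0295 m and angle between block3_center's own z axis and vertical below 0.05 rad and angle between the x axis of block3_center and the x axis of pocket4, either way round below 0.15 rad)) and ((horizontal distance between block4_center and pocket1 below 0.006 m and z of block4_center in the frame of pocket1 below 0.0295 m and angle between block4_center's own z axis and vertical below 0.05 rad and angle between the x axis of block4_center and the x axis of pocket1, either way round below 0.15 rad) or (horizontal distance between block4_center and pocket2 below 0.006 m and z of block4_center in the frame of pocket2 below 0.0295 m and angle between block4_center's own z axis and vertical below 0.05 rad and angle between the x axis of block4_center and the x axis of pocket2, either way round below 0.15 rad) or (horizontal distance between block4_center and pocket3 below 0.006 m and z of block4_center in the frame of pocket3 below 0.0295 m and angle between block4_center's own z axis and vertical below 0.05 rad and angle between the x axis of block4_center and the x axis of pocket3, either way round below 0.15 rad) or (horizontal distance between block4_center and pocket4 below 0.006 m and z of block4_center in the frame of pocket4 below 0.0295 m and angle between block4_center's own z axis and vertical below 0.05 rad and angle between the x axis of block4_center and the x axis of pocket4, either way round below 0.15 rad))), for 0.2 s.
2. the mallet strikes a pin ((contact force between mallet and pin1 above 2 N or contact force between mallet and pin2 above 2 N or contact force between mallet and pin3 above 2 N or contact force between mallet and pin4 above 2 N)).
3. all blocks' pins are driven home (value of joint each of pin1, pin2, pin3, pin4 above 0.01 m), for 0.1 s.
4. the mallet stands on its rest again (horizontal distance between mallet_grip and rest below 0.03 m and angle between mallet_grip's own z axis and vertical below 0.1 rad and z of mallet_grip in the frame of rest below 0.098 m), for 0.2 s.
5. the power lever is on (value of joint power above 0.8 rad), for 0.1 s.
At the end, for the whole second after the job is handed in: Blanks in the tray. Each block is within 6 mm of a pocket centre, 2.5 mm of its floor, 0.05 rad of level, 0.15 rad of square; its pin at least 10 of 12 mm down; mallet upright (0.1 rad) on its rest within 30 mm of centre; power lever past 0.8 rad; all at rest (all of step 1 and all of step 3 and all of step 4 and value of joint power above 0.8 rad and linear speed of each of mallet, block1, block2, block3, block4 below 0.02 m/s); the robot touches nothing.
It fails at once if a bystander is knocked over or shoved more than 8 cm away (angle between any of amber, jar, reagent, beaker, cap, dish's own z axis and vertical above 0.7 rad or distance of any of amber, jar, reagent, beaker, cap, dish from where it was at the start of the episode above 0.08 m).
It fails at once if the gripper itself pushes a locking pin (over 8 N) (contact force between any of pin1, pin2, pin3, pin4 and the fingers above 8 N or contact force between any of pin1, pin2, pin3, pin4 and the arm above 8 N).
Of block1, block2, block3, block4 only 3 to 4 are there at a start; the rules pass over those that are not, and their reading is None.
Of blank1, blank2, blank3, blank4 only 1 to 2 are there at a start; the rules pass over those that are not, and their reading is None.
At some moment in a run one of block1, block2, block3, block4 may be knocked a few centimetres aside while the robot is not near it.
It also fails if it takes over 210 s, if anything falls off the work surface, if the arm or the gripper's body presses on something with over 40 N, if the wrist force passes 120 N, or if a joint passes its speed limit or range.

## Working session

There is one attempt and no reset: what is moved stays moved. The work goes in short steps, Python scripts to look and compute and a shell command to move; the robot and the scene stay as the last step left them, time stands still between calls to the robot, and variables do not carry over. Pictures are saved under pics/ and viewed, at most 14 in all, crops included, and the job is handed in when it is done.

```bash
ls; mkdir -p pics; python3 - <<'E'
from cell import r,eyes
import cv2
for n in("top","side"):
    cv2.imwrite(f"pics/{n}0.png",eyes.grab_frame(n)[:,:,::-1]); p=eyes.camera_params(n); print(n,p)
print(r.read_state())
E
```

```text
pics
top {'camera_matrix': array([[423.7600176 ,   0.        , 280.99451321],
       [  0.        , 423.7600176 , 206.88659588],
       [  0.        ,   0.        ,   1.        ]]), 'R': array([[ 0.01466819, -0.99962385,  0.02317341],
       [-0.98975092, -0.01780798, -0.14168977],
       [ 0.14204914, -0.02085758, -0.98963983]]), 't': array([  67.57151886,  573.54740985, 1071.62459556])}
side {'camera_matrix': array([[444.59840761,   0.        , 275.13659981],
       [  0.        , 444.59840761, 204.65151413],
       [  0.        ,   0.        ,   1.        ]]), 'R': array([[ 0.90674288, -0.42168098, -0.00158329],
       [-0.22292023, -0.47615268, -0.85063811],
       [ 0.35794402,  0.771663  , -0.52574927]]), 't': array([-461.97302185,  262.1696404 , 1146.8728752 ])}
{'time_s': 0.1, 'q': array([-1.05379155,  0.50175796, -0.4267929 ,  1.55136059,  0.22079163,
        1.13829096, -0.21032476]), 'joint_vel': array([ 0.00090888, -0.00232249, -0.00049443, -0.00220729, -0.00093987,
       -0.00079148,  0.00112514]), 'joint_torque': array([-1.09440231e-02, -5.70811987e+01, -5.83840013e+00, -2.81750321e+01,
        1.04651685e-02,  5.63116511e-03, -1.67493181e-05]), 'tcp_pos': array([163.09762   , 628.57306771, 241.35302648]), 'ee_rot': array([ 1.26556915e-01,  9.91958954e-01, -8.71852289e-04, -1.42957937e-04]), 'force': array([ 0.48778676, -0.3807817 , -0.1260901 ]), 'ft_torque': array([ 0.00028977,  0.03179478, -0.02687175]), 'gripper_force': 0.0, 'width': 85.24112573427882}
```

View pics/top0.png

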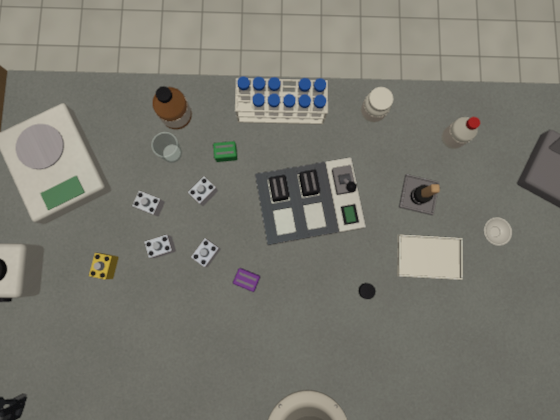

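View pics/side0.png

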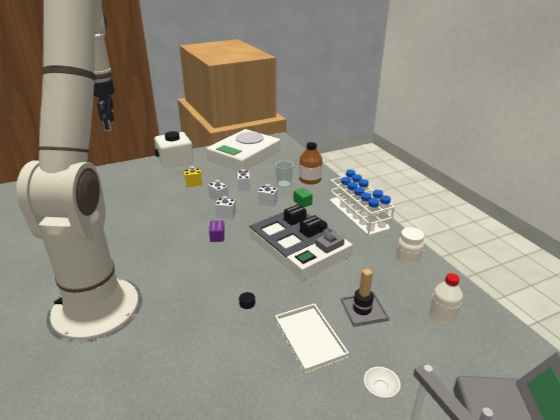

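The top view shows four aluminium blocks at about (147,202), (202,190), (158,245) and (205,252). The blanks are in the two far pockets (279,188) and (310,183), the mallet is at (425,194) and the tray at (430,257). I'll enlarge the two areas that matter.

```bash
python3 - <<'E'
import cv2
im=cv2.imread("pics/top0.png")
for n,(x0,x1,y0,y1),s in (("cA",(80,260,130,285),4.4),("cB",(245,475,145,285),3.4)):
    c=cv2.resize(im[y0:y1,x0:x1],None,fx=s,fy=s,interpolation=cv2.INTER_CUBIC)
    for v in range(-(-x0//20)*20,x1,20):
        cv2.line(c,(int((v-x0)*s),0),(int((v-x0)*s),6),(0,255,255),1); cv2.putText(c,str(v),(int((v-x0)*s),16),0,.35,(0,255,255))
    for v in range(-(-y0//20)*20,y1,20):
        cv2.line(c,(0,int((v-y0)*s)),(6,int((v-y0)*s)),(0,255,255),1); cv2.putText(c,str(v),(8,int((v-y0)*s)),0,.35,(0,255,255))
    cv2.imwrite(f"pics/{n}.png",c)
E
```

```text
(no output)
```

View pics/cA.png

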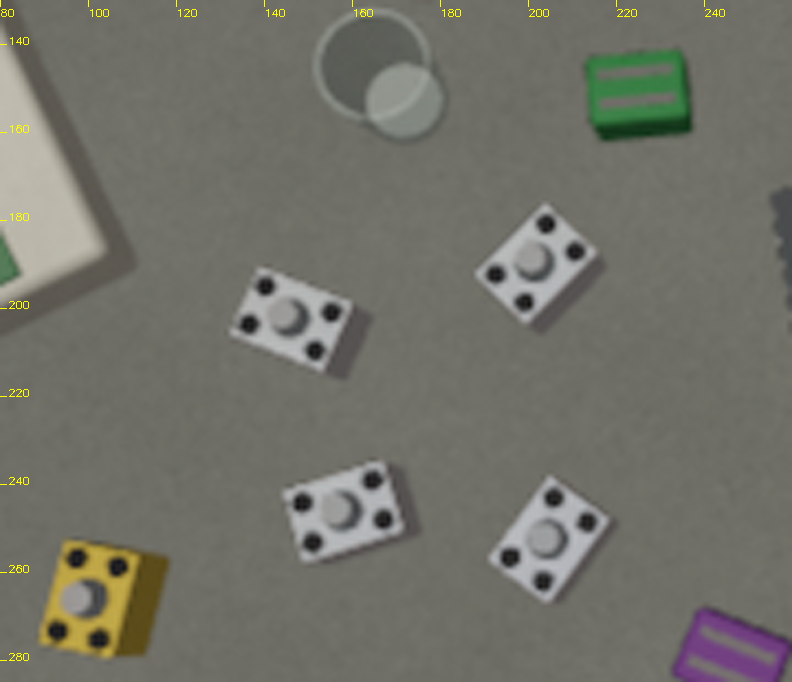

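View pics/cB.png

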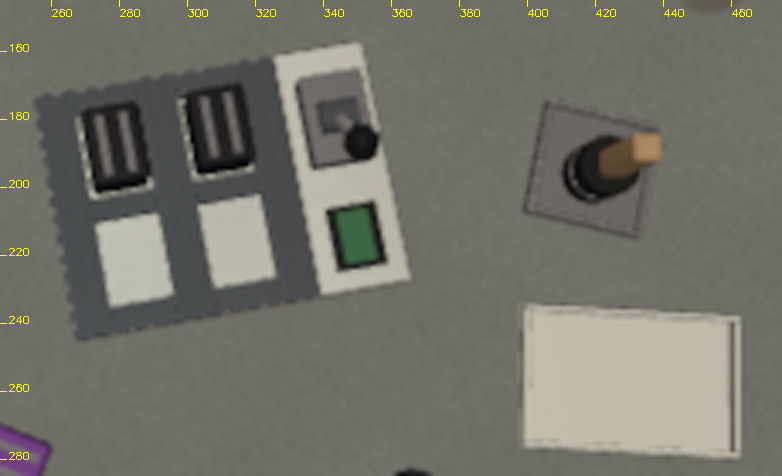

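The corners are clear in both crops. Next I'll turn them into poses.

```bash
cat > h.py <<'E'
import numpy as np, cv2, os
from cell import r,eyes
from scipy.spatial.transform import Rotation as Ro
def unproj(n,uv,z):
    p=eyes.camera_params(n); R,t=p["R"],p["t"]; C=-R.T@t
    d=(R.T@np.linalg.inv(p["camera_matrix"])@np.c_[np.atleast_2d(uv),np.ones(len(np.atleast_2d(uv)))].T).T
    return C+d*((z-C[2])/d[:,2])[:,None]
def proj(n,X):
    p=eyes.camera_params(n); c=p["R"]@np.asarray(X,float)+p["t"]; c=p["camera_matrix"]@c; return c[:2]/c[2]
def rect(n,uv,z):
    X=unproj(n,uv,z)[:,:2].astype(np.float32); c=X.mean(0)
    e=[X[(i+1)%4]-X[i] for i in range(4)]
    L=[np.linalg.norm(e[0]-e[2])/2,np.linalg.norm(e[1]-e[3])/2]
    v=(e[0]-e[2]) if L[0]>L[1] else (e[1]-e[3])
    a=np.degrees(np.arctan2(v[1],v[0])); a=(a+90)%180-90
    return c,sorted(L),a
def crop(n,name,x0,x1,y0,y1,s):
    c=cv2.resize(eyes.grab_frame(n)[y0:y1,x0:x1,::-1],None,fx=s,fy=s,interpolation=cv2.INTER_CUBIC)
    cv2.imwrite("pics/"+name+".png",c)
def tool():
    s=r.read_state(); y=Ro.from_quat(s["ee_rot"]).as_matrix()[:,1]
    return s["tcp_pos"],(np.degrees(np.arctan2(y[1],y[0]))+90)%180-90
E
python3 - <<'E'
from h import *
np.set_printoptions(precision=1,suppress=True)
A=lambda q:np.array(q)/4.4+[80,130]
B=lambda q:np.array(q)/3.4+[245,145]
for k,q in dict(A=[(260,267),(352,300),(325,371),(231,333)],B=[(546,204),(599,250),(530,326),(476,272)],C=[(283,491),(384,460),(405,527),(303,562)],D=[(550,476),(611,520),(548,602),(488,557)]).items(): print(k,*rect("top",A(q),54))
for k,q,z in (("heater",[(38,97),(362,42),(410,280),(78,339)],50),("deck",[(38,97),(275,58),(320,295),(78,339)],50),("p1",[(95,222),(158,212),(174,295),(111,306)],41),("p2",[(197,205),(262,195),(276,276),(212,288)],41),("b3",[(80,108),(137,101),(150,185),(93,195)],85),("b4",[(184,93),(240,84),(254,166),(197,177)],85),("tray",[(525,305),(740,317),(738,458),(523,447)],18),("rest",[(546,100),(660,132),(638,238),(524,212)],12),("handle",[(632,137),(657,130),(662,155),(636,163)],130)): print(k,*rect("top",B(q),z))
print("lever",unproj("top",B([(360,140)]),105))
s=r.read_state();print(tool()); print(Ro.from_quat(s["ee_rot"]).as_matrix())
E
```

```text
A [576.3 424.1] [np.float32(43.108753), np.float32(58.78755)] 70.102325
B [611.6 282.2] [np.float32(43.87239), np.float32(58.72155)] -41.66652
C [464.7 387.8] [np.float32(41.88171), np.float32(60.50814)] -70.80742
D [450.1 269. ] [np.float32(43.682697), np.float32(58.328587)] -35.73578
heater [589.7   0.4] [np.float32(189.08907), np.float32(256.6506)] -79.01665
deck [583.   34.7] [np.float32(186.82626), np.float32(188.2242)] 10.510361
p1 [535.1  67.1] [np.float32(49.071907), np.float32(65.53745)] 11.576218
p2 [550.2 -11.5] [np.float32(50.617504), np.float32(64.41904)] 10.197662
b3 [613.5  84.1] [np.float32(42.959534), np.float32(65.408066)] 9.397339
b4 [628.    6.7] [np.float32(43.079014), np.float32(63.82304)] 9.408737
tray [ 448.  -322.9] [np.float32(109.89961), np.float32(168.95796)] 87.84729
rest [ 615.7 -299.2] [np.float32(91.252), np.float32(93.81123)] 76.514404
handle [ 612.9 -297.7] [np.float32(18.776419), np.float32(19.595612)] -72.65954
lever [[618.4 -95.4 105. ]]
(array([163.1, 628.6, 241.4]), np.float64(75.45864833575013))
[[-1.   0.3 -0. ]
 [ 0.3  1.  -0. ]
 [ 0.  -0.  -1. ]]
```

```bash
python3 -m jog '{"jaw":[0.065,0.065,0.065,0.065,0.065,0.065,0.065,0.065,0.065,0.065,0.065,0.065],"translation":[[0.227,-0.273,0],[0.227,-0.273,0],[0.227,-0.273,0],[0.227,-0.273,0],[0.227,-0.273,0],[0.227,-0.273,0],[0.227,-0.273,0],[0.227,-0.273,0],[0.227,-0.273,0],[0.227,-0.273,0],[0.227,-0.273,0],[0.227,-0.273,0]],"angular":[[0,0,-77],[0,0,-77],[0,0,-77],[0,0,-77],[0,0,-77],[0,0,-77],[0,0,-77],[0,0,-77],[0,0,-77],[0,0,-77],[0,0,-77],[0,0,-77]]}'; python3 -m jog '{"jaw":[0.065,0.065,0.065,0.065,0.065,0.065,0.065,0.065,0.065,0.065,0.065,0.065],"translation":[[0.227,-0.273,-0.04],[0.227,-0.273,-0.04],[0.227,-0.273,-0.04],[0.227,-0.273,-0.04],[0.227,-0.273,-0.04],[0.227,-0.273,-0.04],[0.227,-0.273,-0.04],[0.227,-0.273,-0.04],[0.227,-0.273,-0.04],[0.227,-0.273,-0.04],[0.227,-0.273,-0.04],[0.227,-0.273,-0.04]],"angular":[[0,0,-77.5],[0,0,-77.5],[0,0,-77.5],[0,0,-77.5],[0,0,-77.5],[0,0,-77.5],[0,0,-77.5],[0,0,-77.5],[0,0,-77.5],[0,0,-77.5],[0,0,-77.5],[0,0,-77.5]]}'; python3 - <<'E'
from h import *
print(tool(),r.read_state()["q"]); crop("top","t1",240,400,120,260,4.5); 
E
```

```text
time_s: 1.1
tcp_pos: [390.4, 355.4, 242.0]
ee_rot: [0.718, 0.696, -0.0, 0.0]
force: [-0.3, 0.3, 1.2]
width: 64.9
gripper_force: 0.0
time_s: 2.1
tcp_pos: [617.0, 83.1, 201.4]
ee_rot: [0.995, 0.095, -0.001, 0.0]
force: [-0.3, 0.0, 0.5]
width: 64.8
gripper_force: 0.0
(array([616.95249458,  83.07445319, 201.41656002]), np.float64(-79.08742401276831)) [-0.40626347  0.47156531  0.3067492   1.68177817 -0.16188749  1.01472036
 -1.42537543]
```

View pics/t1.png

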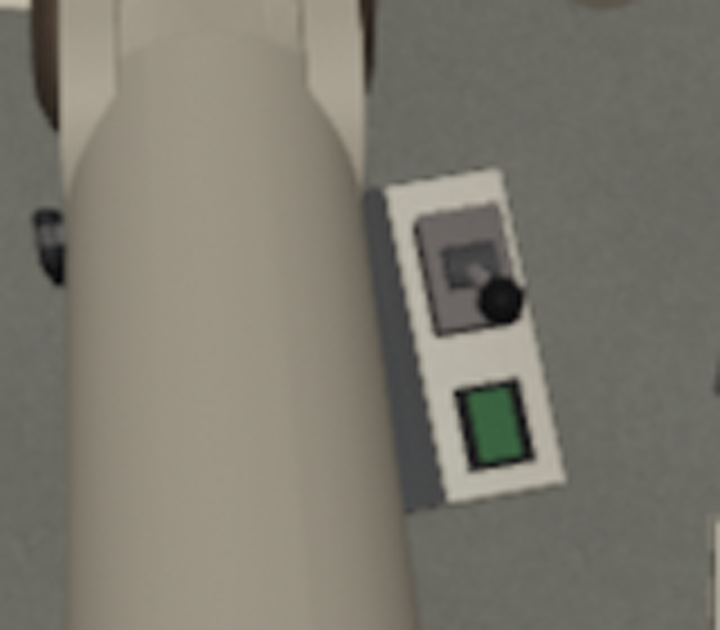

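The arm covers the deck in the top view, but the moves land accurately. I'll go down and grip.

```bash
python3 -m jog '{"jaw":[0.065,0.065,0.065,0.065,0.065,0.065,0.04,0.03,0.03,0.03,0.03,0.03],"translation":[[0,-0.001,-0.04],[0,-0.001,-0.08],[0,-0.001,-0.11],[0,-0.001,-0.128],[0,-0.001,-0.135],[0,-0.001,-0.135],[0,-0.001,-0.135],[0,-0.001,-0.135],[0,-0.001,-0.135],[0,-0.001,-0.135],[0,-0.001,-0.135],[0,-0.001,-0.135]],"angular":[[0,0,0],[0,0,0],[0,0,0],[0,0,0],[0,0,0],[0,0,0],[0,0,0],[0,0,0],[0,0,0],[0,0,0],[0,0,0],[0,0,0]]}'; python3 - <<'E'
from h import *
print(tool()); crop("side","s1",220,380,150,290,4.5); 
E
```

```text
time_s: 3.15
tcp_pos: [618.7, 82.5, 69.3]
ee_rot: [0.995, 0.096, 0.002, -0.0]
force: [-0.4, 0.2, 6.4]
width: 42.7
gripper_force: 62.1
(array([618.70988797,  82.50773566,  69.33364749]), np.float64(-79.00306742433187))
```

View pics/s1.png

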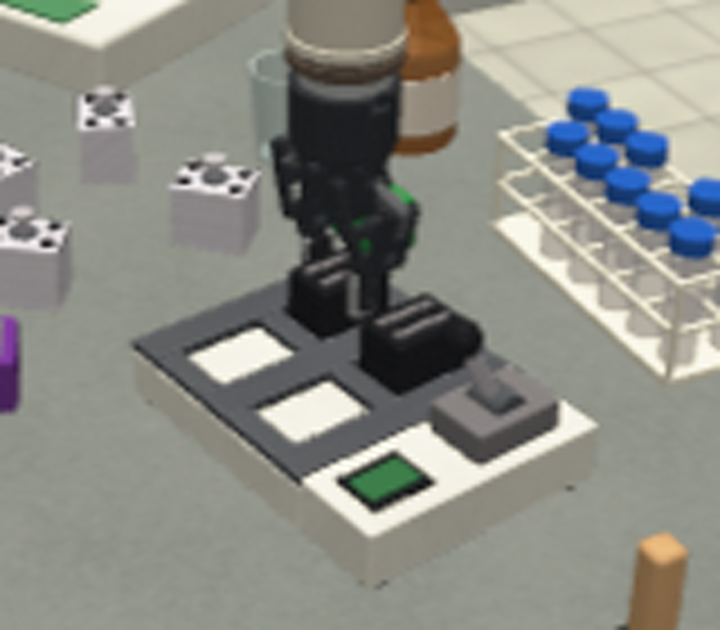

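The jaws hold the first blank (width 42.7 mm). I'll lift it and carry it to the tray.

```bash
python3 -m jog '{"jaw":[0.03,0.03,0.03,0.03,0.03,0.03,0.03,0.03,0.03,0.03,0.03,0.03],"translation":[[0,0,0.03],[0,0,0.07],[0,0,0.11],[-0.017,-0.037,0.12],[-0.034,-0.074,0.12],[-0.050,-0.111,0.12],[-0.067,-0.147,0.12],[-0.084,-0.184,0.12],[-0.1,-0.220,0.12],[-0.117,-0.256,0.12],[-0.133,-0.292,0.12],[-0.150,-0.328,0.12]],"angular":[[0,0,0],[0,0,0],[0,0,0],[0,0,7],[0,0,14],[0,0,21],[0,0,28],[0,0,35],[0,0,42],[0,0,49],[0,0,56],[0,0,63]]}'; python3 -m jog '{"jaw":[0.03,0.03,0.03,0.03,0.03,0.03,0.03,0.03,0.06,0.06,0.06,0.06],"translation":[[-0.018,-0.036,0],[-0.018,-0.036,0],[-0.018,-0.036,-0.04],[-0.018,-0.036,-0.08],[-0.018,-0.036,-0.12],[-0.018,-0.036,-0.145],[-0.018,-0.036,-0.152],[-0.018,-0.036,-0.152],[-0.018,-0.036,-0.152],[-0.018,-0.036,-0.152],[-0.018,-0.036,-0.152],[-0.018,-0.036,-0.152]],"angular":[[0,0,7],[0,0,14],[0,0,14],[0,0,14],[0,0,14],[0,0,14],[0,0,14],[0,0,14],[0,0,14],[0,0,14],[0,0,14],[0,0,14]]}'; python3 -c "
from h import *
print(tool())"
```

```text
time_s: 4.2
tcp_pos: [469.0, -241.8, 187.9]
ee_rot: [0.805, 0.593, 0.0, 0.0]
force: [0.6, -0.2, -1.2]
width: 42.9
gripper_force: 63.5
time_s: 5.2
tcp_pos: [452.8, -276.6, 36.4]
ee_rot: [0.729, 0.684, 0.0, 0.001]
force: [0.1, -0.1, 0.2]
width: 59.9
gripper_force: 0.0
(array([ 452.84733852, -276.57044925,   36.38515265]), np.float64(-3.621745712045268))
```

```bash
python3 -m jog '{"jaw":[0.065,0.065,0.065,0.065,0.065,0.065,0.065,0.065,0.065,0.065,0.065,0.065],"translation":[[0,0,0.04],[0,0,0.08],[0,0,0.12],[0.02,0.035,0.15],[0.04,0.07,0.15],[0.06,0.105,0.15],[0.08,0.14,0.15],[0.1,0.175,0.15],[0.12,0.21,0.15],[0.14,0.245,0.15],[0.1793,0.2802,0.15],[0.1793,0.2802,0.15]],"angular":[[0,0,0],[0,0,0],[0,0,0],[0,0,-7],[0,0,-14],[0,0,-21],[0,0,-28],[0,0,-35],[0,0,-42],[0,0,-49],[0,0,-56],[0,0,-63]]}'; python3 -m jog '{"jaw":[0.065,0.065,0.065],"translation":[[0,0,0],[0,0,0],[0,0,0]],"angular":[[0,0,-7],[0,0,-12.5],[0,0,-12.5]]}';  python3 -c "
from h import *
print(tool())
crop('top','tray',380,480,220,290,4)"
```

```text
time_s: 6.2
tcp_pos: [633.9, 10.9, 186.1]
ee_rot: [0.978, 0.209, 0.002, -0.001]
force: [1.3, 1.2, -0.6]
width: 64.9
gripper_force: 0.0
time_s: 6.45
tcp_pos: [631.5, 4.9, 185.5]
ee_rot: [0.995, 0.101, 0.0, 0.0]
force: [-0.8, -0.9, 0.3]
width: 65.1
gripper_force: 0.0
(array([631.5079588 ,   4.94847501, 185.50882227]), np.float64(-78.44598904542364))
```

View pics/tray.png

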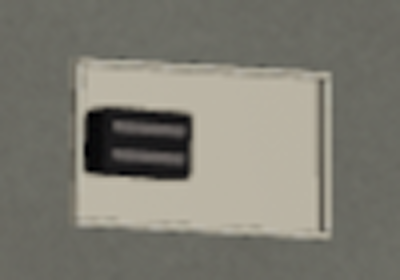

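The first blank lies flat in the left half of the tray. Next I'll grip the second one.

```bash
python3 -m jog '{"jaw":[0.065,0.065,0.065,0.065,0.065,0.03,0.03,0.03,0.03,0.03,0.03,0.03],"translation":[[0,-0.001,-0.04],[0,-0.001,-0.08],[0,-0.001,-0.105],[0,-0.001,-0.117],[0,-0.001,-0.117],[0,-0.001,-0.117],[0,-0.001,-0.117],[0,-0.001,-0.117],[0,-0.001,-0.117],[0,-0.001,-0.117],[0,-0.001,-0.1],[0,-0.001,-0.06]],"angular":[[0,0,-0.5],[0,0,-0.5],[0,0,-0.5],[0,0,-0.5],[0,0,-0.5],[0,0,-0.5],[0,0,-0.5],[0,0,-0.5],[0,0,-0.5],[0,0,-0.5],[0,0,-0.5],[0,0,-0.5]]}';python3 -c "
from h import *
print(tool())"
```

```text
time_s: 7.5
tcp_pos: [627.1, 3.3, 121.2]
ee_rot: [0.995, 0.097, -0.005, -0.0]
force: [0.2, -0.3, -1.4]
width: 43.3
gripper_force: 61.2
(array([627.08686186,   3.34620603, 121.24492622]), np.float64(-78.81691273905967))
```

```bash
python3 -m jog '{"jaw":[0.03,0.03,0.03,0.03,0.03,0.03,0.03,0.03,0.03,0.03,0.03,0.03],"translation":[[0,0,0.04],[0,0,0.065],[-0.018,-0.036,0.065],[-0.036,-0.073,0.065],[-0.054,-0.109,0.065],[-0.072,-0.146,0.065],[-0.09,-0.183,0.065],[-0.108,-0.219,0.065],[-0.126,-0.256,0.065],[-0.144,-0.292,0.065],[-0.162,-0.329,0.065],[-0.180,-0.365,0.065]],"angular":[[0,0,0],[0,0,7],[0,0,14],[0,0,21],[0,0,28],[0,0,35],[0,0,42],[0,0,49],[0,0,56],[0,0,63],[0,0,70],[0,0,76]]}'; python3 -m jog '{"jaw":[0.03,0.03,0.03,0.03,0.03,0.03,0.06,0.06,0.06,0.06,0.06,0.06],"translation":[[0,0,0],[0,0,-0.04],[0,0,-0.08],[0,0,-0.12],[0,0,-0.145],[0,0,-0.151],[0,0,-0.151],[0,0,-0.151],[0,0,-0.151],[0,0,-0.11],[0,0,-0.07],[0,0,-0.03]],"angular":[[0,0,0],[0,0,0],[0,0,0],[0,0,0],[0,0,0],[0,0,0],[0,0,0],[0,0,0],[0,0,0],[0,0,0],[0,0,0],[0,0,0]]}'; python3 -c "
from h import *
print(tool(),r.read_state()['q'])
cv2.imwrite('pics/t2.png',eyes.grab_frame('top')[:,:,::-1])"
```

```text
time_s: 8.5
tcp_pos: [453.1, -358.2, 191.0]
ee_rot: [0.724, 0.69, 0.0, 0.0]
force: [0.9, -1.2, 0.0]
width: 43.0
gripper_force: 61.4
time_s: 9.5
tcp_pos: [454.3, -357.2, 163.5]
ee_rot: [0.726, 0.688, 0.0, 0.001]
force: [1.1, -1.2, 1.0]
width: 60.1
gripper_force: 0.0
(array([ 454.28502086, -357.17770392,  163.45316524]), np.float64(-3.1039115470901493)) [ 0.46874462  0.43207673  0.19141792  1.82572655 -0.10246473  0.89153933
  0.65313162]
```

View pics/t2.png

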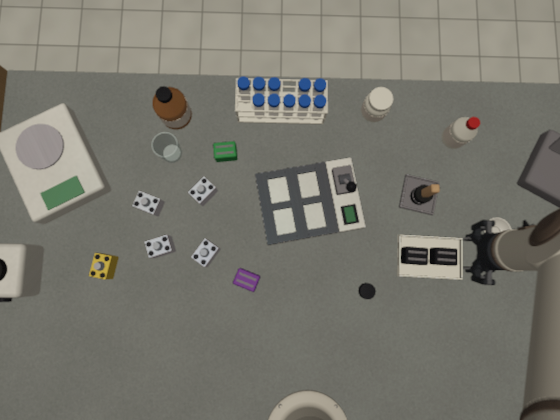

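Both blanks are in the tray at (415,256) and (445,256), and all four pockets are free. I'll refine the pockets and blocks from this picture.

```bash
cat > m.py <<'E'
from h import *
np.set_printoptions(precision=1,suppress=True)
def find(im,x0,x1,y0,y1,z,thr,s=6):
    g=cv2.resize(cv2.cvtColor(im,cv2.COLOR_RGB2GRAY)[y0:y1,x0:x1],None,fx=s,fy=s,interpolation=cv2.INTER_CUBIC)
    c,_=cv2.findContours((g>thr).astype(np.uint8),cv2.RETR_EXTERNAL,cv2.CHAIN_APPROX_NONE)
    for k in c:
        if cv2.contourArea(k)/s/s<150: continue
        px=(k[:,0,:]+.5)/s-.5+[x0,y0]
        X=unproj("top",px,z)[:,:2].astype(np.float32)
        (cx,cy),(w,h),a=cv2.minAreaRect(X)
        a=a if w>h else a+90
        print(np.array([cx,cy]),sorted([round(w,1),round(h,1)]),"ang",round((a+90)%180-90,1),"px",px.mean(0))
if __name__=="__main__":
    im=cv2.imread("pics/t2.png")[:,:,::-1]
    print("pockets"); find(im,260,326,165,240,41,150)
    print("blocks"); find(im,125,222,172,270,54,150)
    print("handle"); 
E
python3 m.py; python3 - <<'E'
import cv2
im=cv2.imread("pics/t2.png"); g=cv2.cvtColor(im,6); print(g[188:192,205:207],g[245:250,165:170],g[200,190:215])
E
```

```text
pockets
[535.7  68.4] [49.3, 64.9] ang 11.2 px [284.  220.9]
[551.2 -10.6] [48.7, 64.6] ang 11.7 px [314.3 215.4]
[618.2  84.8] [49.4, 64.2] ang 11.2 px [278.3 189.7]
[633.8   6. ] [48.5, 64.1] ang 11.5 px [308.1 184.3]
blocks
[450.8 270.9] [43.3, 59.0] ang -34.8 px [205.4 250.6]
[465.5 389.7] [43.5, 59.2] ang -71.3 px [157.1 244.6]
[577.1 426.1] [43.5, 58.7] ang 68.8 px [145.9 202. ]
[612.5 284.8] [42.5, 59.0] ang -42.9 px [201.3 189.4]
handle
[[103 161]
 [ 96 157]
 [ 96 157]
 [121 168]] [[168 145 139 157 160]
 [127  74  59  91 151]
 [ 77  39  39  39 133]
 [ 64  40  38  39 122]
 [104  39  39  78 146]] [110 112 113 113 107 121 149 139  89  85 116 153 149 100  82  84  84  84
  92 105 112 111 110 110 109]
```

```bash
python3 -m jog '{"jaw":[0.07,0.07,0.07,0.07,0.07,0.07,0.07,0.07,0.07,0.07,0.07,0.07],"translation":[[0,0,0.03],[0.01,0.04,0.04],[0.02,0.08,0.04],[0.03,0.12,0.04],[0.04,0.16,0.04],[0.05,0.20,0.04],[0.06,0.24,0.04],[0.07,0.28,0.04],[0.08,0.32,0.04],[0.09,0.36,0.04],[0.1,0.4,0.04],[0.11,0.44,0.04]],"angular":[[0,0,0],[0,0,5],[0,0,10],[0,0,15],[0,0,20],[0,0,25],[0,0,30],[0,0,35],[0,0,40],[0,0,45],[0,0,50.8],[0,0,50.8]]}'; python3 -m jog '{"jaw":[0.07,0.07,0.07,0.07,0.07,0.07,0.07,0.07],"translation":[[0.0477,0.2007,-0.05],[0.0477,0.2007,-0.05],[0.0477,0.2007,-0.05],[0.0477,0.2007,-0.05],[0.0477,0.2007,-0.05],[0.0477,0.2007,-0.05],[0.0477,0.2007,-0.05],[0.0477,0.2007,-0.05]],"angular":[[0,0,0],[0,0,0],[0,0,0],[0,0,0],[0,0,0],[0,0,0],[0,0,0],[0,0,0]]}'; python3 -c "
from m import *
im=eyes.grab_frame('top'); find(im,125,192,172,270,54,150)
print(tool(),r.read_state()['q'])"
```

```text
time_s: 10.55
tcp_pos: [565.4, 85.1, 203.4]
ee_rot: [0.359, 0.934, 0.001, 0.002]
force: [1.3, 0.5, -0.2]
width: 69.9
gripper_force: 0.0
time_s: 11.22
tcp_pos: [612.3, 283.9, 152.0]
ee_rot: [0.36, 0.933, 0.0, 0.001]
force: [1.4, -0.5, -1.0]
width: 70.2
gripper_force: 0.0
[463.8 394.6] [43.0, 48.4] ang -71.4 px [154.6 245.9]
(array([612.7, 282.3, 152. ]), np.float64(47.6288124322698)) [-0.4  0.6 -0.2  1.6  0.1  1.   0.3]
```

```bash
python3 -m jog '{"jaw":[0.07,0.07,0.07,0.07,0.07,0.07,0.03,0.03,0.03,0.03,0.03,0.03],"translation":[[0,0,-0.04],[0,0,-0.08],[0,0,-0.11],[0,0,-0.124],[0,0,-0.128],[0,0,-0.128],[0,0,-0.128],[0,0,-0.128],[0,0,-0.128],[0,0,-0.128],[0,0,-0.128],[0,0,-0.128]],"angular":[[0,0,0],[0,0,0],[0,0,0],[0,0,0],[0,0,0],[0,0,0],[0,0,0],[0,0,0],[0,0,0],[0,0,0],[0,0,0],[0,0,0]]}';python3 -c "
from h import *
print(tool())"
```

```text
time_s: 12.27
tcp_pos: [613.6, 284.5, 25.3]
ee_rot: [0.361, 0.933, 0.001, 0.002]
force: [-1.5, -1.5, 7.9]
width: 43.4
gripper_force: 62.4
(array([613.59870798, 284.47080318,  25.31793373]), np.float64(47.70000066083185))
```

```bash
python3 -m jog '{"jaw":[0.03,0.03,0.03,0.03,0.03,0.03,0.03,0.03,0.03,0.03,0.03,0.03],"translation":[[0,0,0.03],[0,0,0.07],[0,0,0.11],[0.002,-0.03,0.13],[0.005,-0.06,0.13],[0.008,-0.1,0.13],[0.01,-0.14,0.13],[0.013,-0.18,0.13],[0.016,-0.22,0.13],[0.018,-0.25,0.13],[0.0202,-0.2785,0.13],[0.0202,-0.2785,0.13]],"angular":[[0,0,0],[0,0,0],[0,0,0],[0,0,7],[0,0,14],[0,0,21],[0,0,28],[0,0,35],[0,0,42],[0,0,49],[0,0,53.5],[0,0,53.5]]}';python3 -m jog '{"jaw":[0.03,0.03,0.03],"translation":[[0,0,-0.03],[0,0,-0.03],[0,0,-0.03]],"angular":[[0,0,0],[0,0,0],[0,0,0]]}';python3 -c "
from h import *
print(tool())
crop('side','s2',220,380,150,290,4.5)"
```

```text
time_s: 13.27
tcp_pos: [632.2, -5.6, 152.6]
ee_rot: [-0.094, 0.996, -0.003, -0.0]
force: [0.7, -3.2, -3.4]
width: 43.7
gripper_force: 62.4
time_s: 13.52
tcp_pos: [630.1, 5.5, 121.3]
ee_rot: [-0.098, 0.995, 0.0, -0.002]
force: [-0.1, 0.2, -2.8]
width: 43.0
gripper_force: 62.3
(array([630.11520567,   5.49538108, 121.29035375]), np.float64(-78.8004572276096))
```

View pics/s2.png

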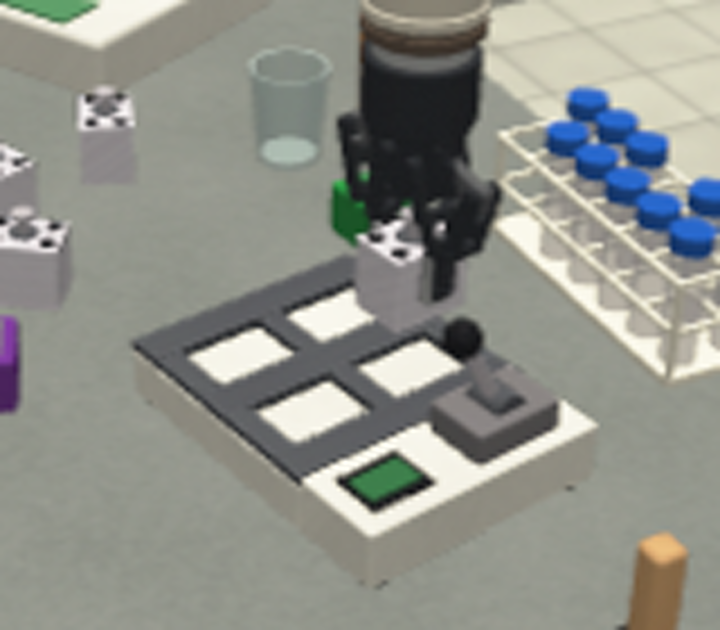

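```bash
python3 -m jog '{"jaw":[0.03,0.03,0.03,0.03],"translation":[[0,0,-0.01],[0,0,-0.02],[0,0,-0.02],[0,0,-0.02]],"angular":[[0,0,0],[0,0,0],[0,0,0],[0,0,0]]}'; python3 -c "
from h import *
print(tool())"
```

```text
time_s: 13.9
tcp_pos: [631.1, 5.6, 101.5]
ee_rot: [-0.098, 0.995, 0.0, -0.001]
force: [-0.5, 0.2, -3.3]
width: 43.3
gripper_force: 62.5
(array([631.08548476,   5.64864735, 101.46589475]), np.float64(-78.75953714194225))
```

```bash
python3 -m jog '{"jaw":[0.03,0.03,0.03,0.03,0.03,0.03,0.03,0.03,0.03,0.03,0.03],"translation":[[0.002,0,-0.01],[0.002,0,-0.018],[0.002,0,-0.022],[0.002,0,-0.025],[0.002,0,-0.027],[0.002,0,-0.029],[0.002,0,-0.031],[0.002,0,-0.033],[0.002,0,-0.035],[0.002,0,-0.036],[0.002,0,-0.036]],"angular":[[0,0,0],[0,0,0],[0,0,0],[0,0,0],[0,0,0],[0,0,0],[0,0,0],[0,0,0],[0,0,0],[0,0,0],[0,0,0]]}'; python3 -c "
from h import *
print(tool(),r.read_state()['ft_torque'])"
```

```text
time_s: 14.82
tcp_pos: [634.0, 5.4, 66.5]
ee_rot: [-0.098, 0.995, -0.0, 0.0]
force: [-0.6, 0.0, -3.9]
width: 43.5
gripper_force: 62.5
(array([633.95566263,   5.39107084,  66.46363113]), np.float64(-78.78810031425772)) [-0.02722375  0.00563318 -0.01936977]
```

It seated freely. I'll release and go to the block at (205,250).

```bash
python3 -m jog '{"jaw":[0.058,0.058,0.058,0.06,0.06,0.06,0.07,0.07,0.07,0.07,0.07,0.07],"translation":[[0,0,0],[0,0,0],[0,0,0],[0,0,0.02],[0,0,0.06],[0,0,0.1],[0,0,0.124],[-0.022,0.033,0.124],[-0.045,0.066,0.124],[-0.068,0.099,0.124],[-0.091,0.132,0.124],[-0.114,0.165,0.124]],"angular":[[0,0,0],[0,0,0],[0,0,0],[0,0,0],[0,0,0],[0,0,0],[0,0,-7],[0,0,-14],[0,0,-21],[0,0,-28],[0,0,-35],[0,0,-42]]}';python3 -m jog '{"jaw":[0.07,0.07,0.07,0.07,0.07,0.07],"translation":[[-0.023,0.033,-0.02],[-0.046,0.066,-0.04],[-0.0685,0.1,-0.06],[-0.0685,0.1,-0.06],[-0.0685,0.1,-0.06],[-0.0685,0.1,-0.06]],"angular":[[0,0,-4.4],[0,0,-4.4],[0,0,-4.4],[0,0,-4.4],[0,0,-4.4],[0,0,-4.4]]}';python3 -c "
from m import *
print(tool()); im=eyes.grab_frame('top'); cv2.imwrite('pics/t3.png',im[:,:,::-1]);find(im,125,222,172,270,54,150);find(im,260,326,165,240,41,150)"
```

```text
time_s: 15.82
tcp_pos: [519.1, 171.5, 191.0]
ee_rot: [0.268, 0.963, 0.0, 0.001]
force: [0.8, 1.5, 0.0]
width: 69.7
gripper_force: 0.0
time_s: 16.32
tcp_pos: [451.5, 270.5, 130.4]
ee_rot: [0.301, 0.954, -0.0, 0.0]
force: [1.4, 0.3, 1.6]
width: 70.0
gripper_force: 0.0
(array([451.5, 270.5, 130.4]), np.float64(55.00597160947498))
[491.4 338.1] [28.5, 85.6] ang 42.0 px [177.9 233.4]
[485.9 415.2] [56.2, 94.8] ang -47.2 px [145.2 237. ]
[577.2 426.2] [43.3, 58.6] ang 69.1 px [145.6 201.8]
[535.6  68.4] [49.2, 64.7] ang 11.2 px [284.  220.9]
[551.1 -10.5] [48.4, 64.5] ang 11.7 px [314.2 215.4]
[618.1  84.7] [49.4, 64.2] ang 11.1 px [278.3 189.7]
[645.2   2.5] [45.2, 61.8] ang 10.9 px [308.3 180.9]
```

```bash
python3 -m jog '{"jaw":[0.07,0.07,0.07,0.07,0.07,0.03,0.03,0.03,0.03,0.03,0.03,0.03],"translation":[[0,0,-0.04],[0,0,-0.08],[0,0,-0.1],[0,0,-0.106],[0,0,-0.106],[0,0,-0.106],[0,0,-0.106],[0,0,-0.106],[0,0,-0.106],[0,0,-0.106],[0,0,-0.106],[0,0,-0.106]],"angular":[[0,0,0],[0,0,0],[0,0,0],[0,0,0],[0,0,0],[0,0,0],[0,0,0],[0,0,0],[0,0,0],[0,0,0],[0,0,0],[0,0,0]]}';python3 -c "
from m import *
print(tool()); im=cv2.imread('pics/t3.png')[:,:,::-1];find(im,290,326,165,202,95,150)"
```

```text
time_s: 17.37
tcp_pos: [453.4, 270.4, 26.4]
ee_rot: [0.302, 0.953, 0.001, 0.001]
force: [-0.9, -2.4, 7.3]
width: 43.1
gripper_force: 62.3
(array([453.4, 270.4,  26.4]), np.float64(54.85319195073333))
[633.9   7.3] [43.0, 58.8] ang 10.9 px [308.3 180.9]
```

```bash
python3 -m jog '{"jaw":[0.03,0.03,0.03,0.03,0.03,0.03,0.03,0.03,0.03,0.03,0.03,0.03],"translation":[[0,0,0.03],[0,0,0.07],[0,0,0.11],[0.02,-0.022,0.125],[0.044,-0.05,0.125],[0.068,-0.077,0.125],[0.092,-0.104,0.125],[0.116,-0.131,0.125],[0.14,-0.158,0.125],[0.155,-0.175,0.125],[0.1655,-0.1866,0.12],[0.1655,-0.1866,0.105]],"angular":[[0,0,0],[0,0,0],[0,0,7],[0,0,14],[0,0,21],[0,0,28],[0,0,35],[0,0,42],[0,0,46.3],[0,0,46.3],[0,0,46.3],[0,0,46.3]]}';python3 -m jog '{"jaw":[0.03,0.03,0.03,0.03,0.03],"translation":[[0,0,-0.02],[0,0,-0.03],[0,0,-0.03],[0,0,-0.03],[0,0,-0.03]],"angular":[[0,0,0],[0,0,0],[0,0,0],[0,0,0],[0,0,0]]}';python3 -c "
from h import *
print(tool())"
```

```text
time_s: 18.37
tcp_pos: [621.5, 79.0, 131.4]
ee_rot: [-0.094, 0.996, -0.001, 0.003]
force: [0.5, -0.6, -2.3]
width: 43.2
gripper_force: 62.4
time_s: 18.78
tcp_pos: [617.4, 84.5, 100.2]
ee_rot: [-0.098, 0.995, 0.0, 0.001]
force: [-0.1, 0.1, -2.0]
width: 43.3
gripper_force: 62.4
(array([617.42714566,  84.5154138 , 100.21350764]), np.float64(-78.74491309869939))
```

```bash
python3 -m jog '{"jaw":[0.03,0.03,0.03,0.03,0.03,0.03,0.03,0.03,0.03,0.03],"translation":[[0,-0.0005,-0.01],[0,-0.0005,-0.018],[0,-0.0005,-0.021],[0,-0.0005,-0.024],[0,-0.0005,-0.026],[0,-0.0005,-0.028],[0,-0.0005,-0.03],[0,-0.0005,-0.032],[0,-0.0005,-0.0335],[0,-0.0005,-0.0335]],"angular":[[0,0,0],[0,0,0],[0,0,0],[0,0,0],[0,0,0],[0,0,0],[0,0,0],[0,0,0],[0,0,0],[0,0,0]]}'; python3 -c "
from h import *
print(tool())"
```

```text
time_s: 19.62
tcp_pos: [617.2, 83.0, 67.4]
ee_rot: [-0.097, 0.995, -0.0, 0.0]
force: [-4.3, -1.6, 9.0]
width: 43.4
gripper_force: 63.7
(array([617.21932691,  83.0018245 ,  67.44149523]), np.float64(-78.81476724531802))
```

```bash
python3 -m jog '{"jaw":[0.058,0.058,0.058,0.06,0.06,0.06,0.065,0.065,0.065,0.065,0.065,0.065],"translation":[[0,0,0],[0,0,0],[0,0,0],[0,0,0.02],[0,0,0.06],[0,0,0.1],[0,0,0.12],[-0.004,0.038,0.12],[-0.009,0.076,0.12],[-0.0135,0.114,0.12],[-0.018,0.152,0.12],[-0.0225,0.19,0.12]],"angular":[[0,0,0],[0,0,0],[0,0,0],[0,0,0],[0,0,0],[0,0,0],[0,0,7],[0,0,14],[0,0,21],[0,0,28],[0,0,35],[0,0,42]]}';python3 -m jog '{"jaw":[0.065,0.065,0.065,0.065,0.065,0.065,0.065,0.065],"translation":[[-0.004,0.038,0],[-0.009,0.076,0],[-0.0135,0.114,-0.02],[-0.018,0.151,-0.05],[-0.018,0.151,-0.055],[-0.018,0.151,-0.055],[-0.018,0.151,-0.055],[-0.018,0.151,-0.055]],"angular":[[0,0,7],[0,0,14],[0,0,16.2],[0,0,16.2],[0,0,16.2],[0,0,16.2],[0,0,16.2],[0,0,16.2]]}';python3 -c "
from m import *
print(tool(),r.read_state()['q'][6]); im=eyes.grab_frame('top'); cv2.imwrite('pics/t4.png',im[:,:,::-1]);find(im,260,326,165,240,95,150)"
```

```text
time_s: 20.62
tcp_pos: [594.5, 274.5, 186.1]
ee_rot: [-0.45, 0.893, -0.0, 0.0]
force: [0.9, 0.1, -0.4]
width: 65.2
gripper_force: 0.0
time_s: 21.28
tcp_pos: [578.3, 422.1, 131.5]
ee_rot: [-0.568, 0.823, -0.001, 0.0]
force: [0.5, -0.5, -0.6]
width: 65.0
gripper_force: 0.0
(array([578.3, 422.1, 131.5]), np.float64(-20.750701160990474)) 1.779073232927556
[529.7  70. ] [46.6, 61.3] ang 11.2 px [284.  220.9]
[544.4  -5. ] [45.7, 61.0] ang 11.7 px [314.2 215.4]
[615.6  86.3] [46.6, 58.6] ang 9.6 px [277.1 187.3]
[633.9   7.3] [42.6, 58.6] ang 10.7 px [308.3 180.8]
```

View pics/t4.png

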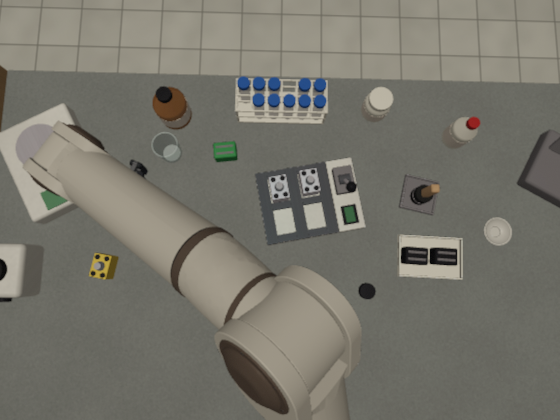

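Two blocks are seated at (279,187) and (310,181). The tool is over the third, so I'll correct slightly and grip.

```bash
python3 -m jog '{"jaw":[0.065,0.065,0.065,0.065,0.065,0.03,0.03,0.03,0.03,0.03,0.03,0.03],"translation":[[-0.001,0.0025,-0.03],[-0.001,0.0025,-0.07],[-0.001,0.0025,-0.1],[-0.001,0.0025,-0.107],[-0.001,0.0025,-0.107],[-0.001,0.0025,-0.107],[-0.001,0.0025,-0.107],[-0.001,0.0025,-0.107],[-0.001,0.0025,-0.107],[-0.001,0.0025,-0.107],[-0.001,0.0025,-0.107],[-0.001,0.0025,-0.107]],"angular":[[0,0,0],[0,0,0],[0,0,0],[0,0,0],[0,0,0],[0,0,0],[0,0,0],[0,0,0],[0,0,0],[0,0,0],[0,0,0],[0,0,0]]}';python3 -c "
from h import *
print(tool())
crop('side','s3',180,300,130,230,4)"
```

```text
time_s: 22.33
tcp_pos: [577.9, 427.5, 27.3]
ee_rot: [-0.569, 0.822, -0.0, 0.003]
force: [0.7, -1.1, 7.9]
width: 43.7
gripper_force: 62.4
(array([577.85996085, 427.52602929,  27.25183104]), np.float64(-20.65815109682373))
```

View pics/s3.png

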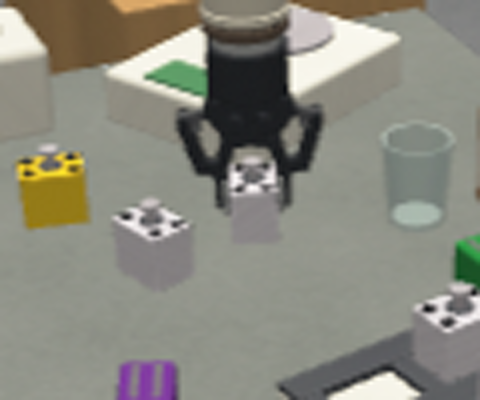

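```bash
python3 -m jog '{"jaw":[0.03,0.03,0.03,0.03,0.03,0.03,0.03,0.03,0.03,0.03,0.03,0.03],"translation":[[0,0,0.03],[0,0,0.07],[0,0,0.11],[0,0,0.15],[-0.002,-0.03,0.15],[-0.004,-0.07,0.15],[-0.006,-0.11,0.15],[-0.009,-0.15,0.15],[-0.011,-0.19,0.15],[-0.014,-0.23,0.15],[-0.016,-0.27,0.15],[-0.018,-0.31,0.15]],"angular":[[0,0,0],[0,0,0],[0,0,0],[0,0,-7],[0,0,-14],[0,0,-21],[0,0,-28],[0,0,-35],[0,0,-42],[0,0,-49],[0,0,-56],[0,0,-58.2]]}';python3 -m jog '{"jaw":[0.03,0.03,0.03,0.03,0.03,0.03,0.03,0.03,0.03],"translation":[[-0.003,-0.038,0],[-0.005,-0.076,0],[-0.007,-0.11,-0.01],[-0.008,-0.126,-0.03],[-0.008,-0.126,-0.06],[-0.008,-0.126,-0.075],[-0.008,-0.126,-0.075],[-0.008,-0.126,-0.075],[-0.008,-0.126,-0.075]],"angular":[[0,0,0],[0,0,0],[0,0,0],[0,0,0],[0,0,0],[0,0,0],[0,0,0],[0,0,0],[0,0,0]]}';python3 -c "
from h import *
print(tool())"
```

```text
time_s: 23.38
tcp_pos: [556.9, 114.9, 174.5]
ee_rot: [-0.095, 0.996, -0.0, 0.0]
force: [1.0, -0.0, -3.6]
width: 43.5
gripper_force: 62.4
time_s: 24.13
tcp_pos: [550.6, -8.7, 100.2]
ee_rot: [-0.098, 0.995, 0.0, 0.001]
force: [0.4, -1.1, -3.4]
width: 43.5
gripper_force: 62.1
(array([550.56403444,  -8.68109594, 100.16059955]), np.float64(-78.74341836410309))
```

```bash
python3 -m jog '{"jaw":[0.03,0.03,0.03,0.03,0.03,0.03,0.03,0.03,0.03,0.03,0.03],"translation":[[0.001,-0.002,0],[0.001,-0.002,-0.01],[0.001,-0.002,-0.017],[0.001,-0.002,-0.02],[0.001,-0.002,-0.022],[0.001,-0.002,-0.024],[0.001,-0.002,-0.026],[0.001,-0.002,-0.028],[0.001,-0.002,-0.03],[0.001,-0.002,-0.0325],[0.001,-0.002,-0.0325]],"angular":[[0,0,0],[0,0,0],[0,0,0],[0,0,0],[0,0,0],[0,0,0],[0,0,0],[0,0,0],[0,0,0],[0,0,0],[0,0,0]]}'; python3 -c "
from h import *
print(tool())"
```

```text
time_s: 25.05
tcp_pos: [555.2, -10.5, 70.7]
ee_rot: [-0.098, 0.995, -0.0, 0.004]
force: [-2.1, 1.6, 24.1]
width: 43.3
gripper_force: 67.2
(array([555.19159445, -10.52485031,  70.66498821]), np.float64(-78.77634331638376))
```

The force is high here (24 N), so I'll look.

```bash
python3 -c "
from h import *
crop('side','s4',230,350,170,270,6)"
```

```text
(no output)
```

View pics/s4.png

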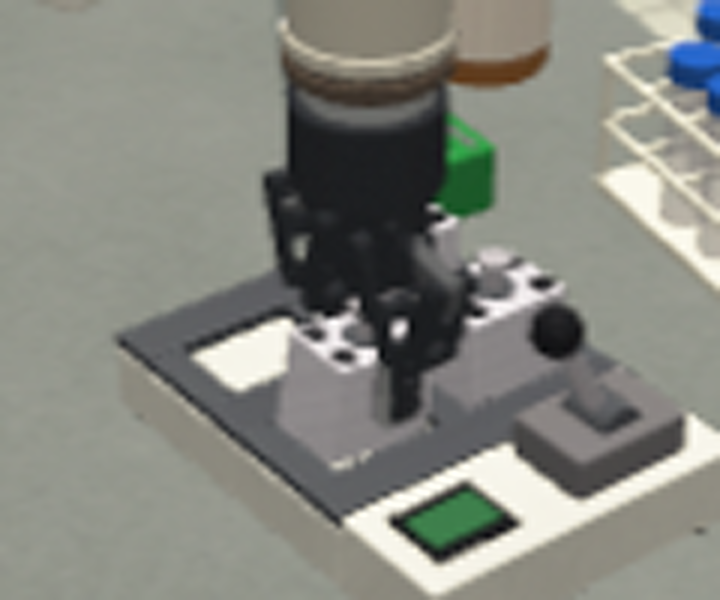

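The block's near edge sits on the near rim of the pocket. I'll lift a little, shift 3.5 mm along the heater's +x and lower again.

```bash
python3 -m jog '{"jaw":[0.03,0.03,0.03,0.03,0.03,0.03,0.03,0.03,0.03,0.03,0.03],"translation":[[0,0,0.01],[0.002,0,0.018],[0.0035,0.0005,0.018],[0.0035,0.0005,0.018],[0.0035,0.0005,0.018],[0.0035,0.0005,0.014],[0.0035,0.0005,0.011],[0.0035,0.0005,0.008],[0.0035,0.0005,0.006],[0.0035,0.0005,0.004],[0.0035,0.0005,0.003]],"angular":[[0,0,0],[0,0,0],[0,0,0],[0,0,0],[0,0,0],[0,0,0],[0,0,0],[0,0,0],[0,0,0],[0,0,0],[0,0,0]]}'; python3 -c "
from h import *
print(tool())"
```

```text
time_s: 26.02
tcp_pos: [553.6, -11.0, 70.7]
ee_rot: [-0.098, 0.995, -0.0, -0.001]
force: [-9.5, -0.5, 25.4]
width: 43.3
gripper_force: 66.9
(array([553.60081165, -10.9908136 ,  70.74021995]), np.float64(-78.80755006616323))
```

```bash
python3 -c "
from h import *
crop('side','s5',240,330,190,260,8)"
```

```text
(no output)
```

View pics/s5.png

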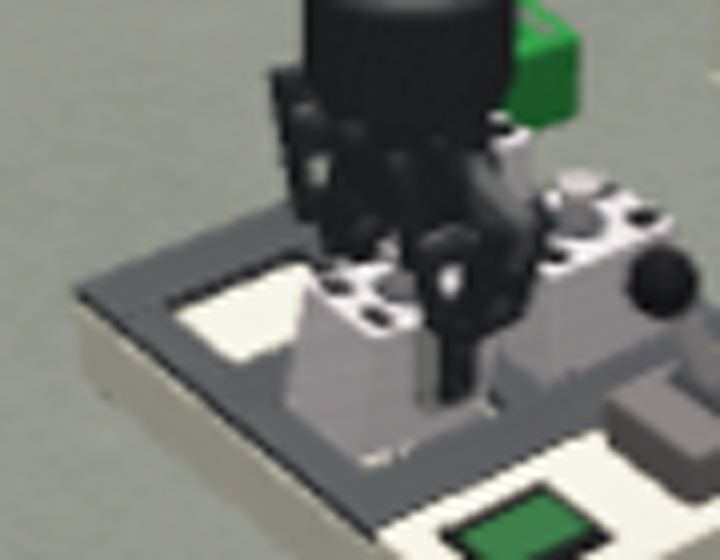

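```bash
python3 -m jog '{"jaw":[0.05,0.058,0.058,0.06,0.06,0.06,0.06,0.065,0.065,0.065,0.065,0.065],"translation":[[0,0,0],[0,0,0],[0,0,0],[0,0,0],[0,0,0.03],[0,0,0.07],[0,0,0.11],[-0.006,0.03,0.12],[-0.014,0.07,0.12],[-0.022,0.11,0.12],[-0.03,0.15,0.12],[-0.038,0.19,0.12]],"angular":[[0,0,0],[0,0,0],[0,0,0],[0,0,0],[0,0,0],[0,0,0],[0,0,0],[0,0,-7],[0,0,-14],[0,0,-21],[0,0,-28],[0,0,-35]]}';python3 -m jog '{"jaw":[0.065,0.065,0.065,0.065,0.065,0.065,0.065,0.065,0.065,0.065],"translation":[[-0.007,0.04,0],[-0.015,0.08,0],[-0.023,0.12,0],[-0.031,0.16,0],[-0.039,0.2,-0.02],[-0.046,0.21,-0.04],[-0.046,0.21,-0.055],[-0.046,0.21,-0.055],[-0.046,0.21,-0.055],[-0.046,0.21,-0.055]],"angular":[[0,0,-7],[0,0,-14],[0,0,-21],[0,0,-28],[0,0,-35],[0,0,-42],[0,0,-47.2],[0,0,-47.2],[0,0,-47.2],[0,0,-47.2]]}';python3 -c "
from m import *
print(tool(),r.read_state()['q'][6]); im=eyes.grab_frame('top'); cv2.imwrite('pics/t5.png',im[:,:,::-1]);find(im,260,326,165,240,95,150)"
```

```text
time_s: 27.07
tcp_pos: [517.5, 172.2, 189.5]
ee_rot: [0.198, 0.98, 0.0, 0.0]
force: [1.2, 0.0, -0.9]
width: 64.8
gripper_force: 0.0
time_s: 27.9
tcp_pos: [473.0, 380.1, 135.0]
ee_rot: [0.57, 0.821, 0.0, 0.0]
force: [0.1, 0.3, 0.0]
width: 65.2
gripper_force: 0.0
(array([473. , 380.1, 135. ]), np.float64(20.46786354151658)) -0.49291102476779775
[529.7  70. ] [46.9, 61.8] ang 11.3 px [284.  220.9]
[552.8  -9.8] [43.3, 57.3] ang 11.2 px [315.4 212.7]
[615.3  86.6] [47.7, 59.3] ang 11.2 px [276.8 187.3]
[634.    7.4] [43.2, 59.1] ang 11.1 px [308.4 180.9]
```

```bash
python3 -m jog '{"jaw":[0.065,0.065,0.065,0.065,0.065],"translation":[[-0.008,0.0075,0.01],[-0.008,0.0075,0.01],[-0.008,0.0075,0.01],[-0.008,0.0075,0.01],[-0.008,0.0075,0.01]],"angular":[[0,0,-1.4],[0,0,-1.4],[0,0,-1.4],[0,0,-1.4],[0,0,-1.4]]}'; python3 -c "
from m import *
print(tool())
a=cv2.resize(cv2.imread('pics/s3.png'),(120,100),interpolation=cv2.INTER_AREA)[52:72,28:50]
b=eyes.grab_frame('side')[130:230,180:300,::-1].copy()
m=cv2.matchTemplate(b,a,cv2.TM_CCOEFF_NORMED); print(cv2.minMaxLoc(m),'expected (28,52)')"
```

```text
time_s: 28.37
tcp_pos: [464.7, 387.5, 144.5]
ee_rot: [0.581, 0.814, 0.0, 0.0]
force: [-0.2, 0.8, -0.4]
width: 65.0
gripper_force: 0.0
(array([464.7, 387.5, 144.5]), np.float64(18.96334044096919))
(-0.5159757733345032, 0.9938136339187622, (51, 34), (28, 52)) expected (28,52)
```

That block hasn't moved. Going down to grip it.

```bash
python3 -m jog '{"jaw":[0.065,0.065,0.065,0.065,0.065,0.03,0.03,0.03,0.03,0.03,0.03,0.03],"translation":[[0,0,-0.04],[0,0,-0.08],[0,0,-0.11],[0,0,-0.119],[0,0,-0.119],[0,0,-0.119],[0,0,-0.119],[0,0,-0.119],[0,0,-0.119],[0,0,-0.119],[0,0,-0.119],[0,0,-0.119]],"angular":[[0,0,0],[0,0,0],[0,0,0],[0,0,0],[0,0,0],[0,0,0],[0,0,0],[0,0,0],[0,0,0],[0,0,0],[0,0,0],[0,0,0]]}';python3 -m jog '{"jaw":[0.03,0.03,0.03,0.03,0.03,0.03,0.03,0.03,0.03,0.03,0.03,0.03],"translation":[[0,0,0.03],[0,0,0.07],[0,0,0.11],[0,0,0.15],[0.008,-0.037,0.15],[0.016,-0.073,0.15],[0.024,-0.11,0.15],[0.032,-0.147,0.15],[0.04,-0.184,0.15],[0.048,-0.221,0.15],[0.056,-0.258,0.15],[0.062,-0.29,0.15]],"angular":[[0,0,0],[0,0,7],[0,0,14],[0,0,21],[0,0,28],[0,0,35],[0,0,42],[0,0,49],[0,0,56],[0,0,63],[0,0,70],[0,0,77]]}';python3 -m jog '{"jaw":[0.03,0.03,0.03,0.03,0.03,0.03,0.03],"translation":[[0.0085,-0.03,0],[0.0085,-0.03,-0.03],[0.0085,-0.03,-0.06],[0.0085,-0.03,-0.075],[0.0085,-0.03,-0.075],[0.0085,-0.03,-0.075],[0.0085,-0.03,-0.075]],"angular":[[0,0,5.2],[0,0,5.2],[0,0,5.2],[0,0,5.2],[0,0,5.2],[0,0,5.2],[0,0,5.2]]}';python3 -c "
from h import *
print(tool())"
```

```text
time_s: 29.42
tcp_pos: [465.1, 389.4, 27.4]
ee_rot: [0.581, 0.814, 0.002, 0.0]
force: [-1.2, -0.6, 7.9]
width: 43.1
gripper_force: 62.7
time_s: 30.42
tcp_pos: [525.9, 95.5, 175.5]
ee_rot: [-0.053, 0.999, -0.0, 0.0]
force: [0.7, 0.2, -2.9]
width: 43.3
gripper_force: 62.8
time_s: 31.0
tcp_pos: [535.2, 68.8, 101.5]
ee_rot: [-0.096, 0.995, 0.0, 0.001]
force: [0.6, -0.4, -3.0]
width: 43.1
gripper_force: 62.6
(array([535.21328359,  68.80332221, 101.45999805]), np.float64(-78.97960214758166))
```

```bash
python3 -m jog '{"jaw":[0.03,0.03,0.03,0.03,0.03,0.03,0.03,0.03,0.03,0.03,0.03],"translation":[[-0.0005,-0.0015,0],[-0.0005,-0.0015,-0.01],[-0.0005,-0.0015,-0.017],[-0.0005,-0.0015,-0.02],[-0.0005,-0.0015,-0.022],[-0.0005,-0.0015,-0.024],[-0.0005,-0.0015,-0.026],[-0.0005,-0.0015,-0.028],[-0.0005,-0.0015,-0.03],[-0.0005,-0.0015,-0.032],[-0.0005,-0.0015,-0.033]],"angular":[[0,0,0],[0,0,0],[0,0,0],[0,0,0],[0,0,0],[0,0,0],[0,0,0],[0,0,0],[0,0,0],[0,0,0],[0,0,0]]}'; python3 -c "
from h import *
print(tool())"
```

```text
time_s: 31.92
tcp_pos: [534.0, 66.8, 68.3]
ee_rot: [-0.096, 0.995, -0.0, -0.0]
force: [-6.9, -1.7, 19.2]
width: 43.5
gripper_force: 65.4
(array([534.04136961,  66.81224923,  68.2999181 ]), np.float64(-79.0187285465195))
```

Seated at floor height. I'll release, move clear to the right and check all the seats and the mallet in one montage.

```bash
python3 -m jog '{"jaw":[0.05,0.058,0.058,0.06,0.06,0.06,0.06,0.06,0.06,0.06,0.06,0.06],"translation":[[0,0,0],[0,0,0],[0,0,0],[0,0,0],[0,0,0.03],[0,0,0.07],[0,0,0.11],[-0.006,-0.03,0.14],[-0.012,-0.07,0.15],[-0.018,-0.11,0.15],[-0.024,-0.15,0.15],[-0.03,-0.19,0.15]],"angular":[[0,0,0],[0,0,0],[0,0,0],[0,0,0],[0,0,0],[0,0,0],[0,0,0],[0,0,-7],[0,0,-14],[0,0,-21],[0,0,-28],[0,0,-35]]}';python3 -m jog '{"jaw":[0.06,0.06,0.06,0.06,0.06,0.06,0.06],"translation":[[-0.006,-0.04,0],[-0.012,-0.08,0],[-0.018,-0.12,0],[-0.024,-0.16,0],[-0.03,-0.19,0],[-0.03,-0.19,0],[-0.03,-0.19,0]],"angular":[[0,0,-7],[0,0,-14],[0,0,-21],[0,0,-28],[0,0,-35],[0,0,-35],[0,0,-35]]}';python3 -c "
from m import *
print(tool(),r.read_state()['q'][6]); im=eyes.grab_frame('top'); si=eyes.grab_frame('side'); find(im,260,326,165,240,95,150)
f=lambda i,x0,x1,y0,y1,w,h:cv2.resize(i[y0:y1,x0:x1],(w,h),interpolation=cv2.INTER_CUBIC)
L=np.vstack([f(im,250,330,160,245,400,425),f(im,400,450,170,220,175,175)[:, :400] if 0 else np.hstack([f(im,400,450,175,225,175,175),np.zeros((175,225,3),np.uint8)])])
R=np.vstack([f(si,240,340,185,285,400,400),f(si,340,390,260,285,400,200)])
cv2.imwrite('pics/mon.png',np.hstack([L,R])[:,:,::-1]); print(L.shape,R.shape)"
```

```text
time_s: 32.92
tcp_pos: [503.6, -125.0, 218.2]
ee_rot: [0.211, 0.978, -0.0, 0.001]
force: [0.2, -1.0, -1.5]
width: 59.8
gripper_force: 0.0
time_s: 33.5
tcp_pos: [472.7, -315.5, 217.0]
ee_rot: [0.494, 0.869, -0.0, -0.0]
force: [0.4, 0.5, 0.1]
width: 60.2
gripper_force: 0.0
(array([ 472.7, -315.5,  217. ]), np.float64(30.746365535553267)) 1.0309008132138564
[535.1  70.9] [47.4, 59.3] ang 11.0 px [282.6 219.1]
[552.8  -9.8] [43.4, 57.5] ang 11.2 px [315.4 212.7]
[615.3  86.6] [47.8, 59.3] ang 11.2 px [276.8 187.4]
[633.9   7.4] [43.3, 59.3] ang 10.9 px [308.4 180.9]
(600, 400, 3) (600, 400, 3)
```

View pics/mon.png

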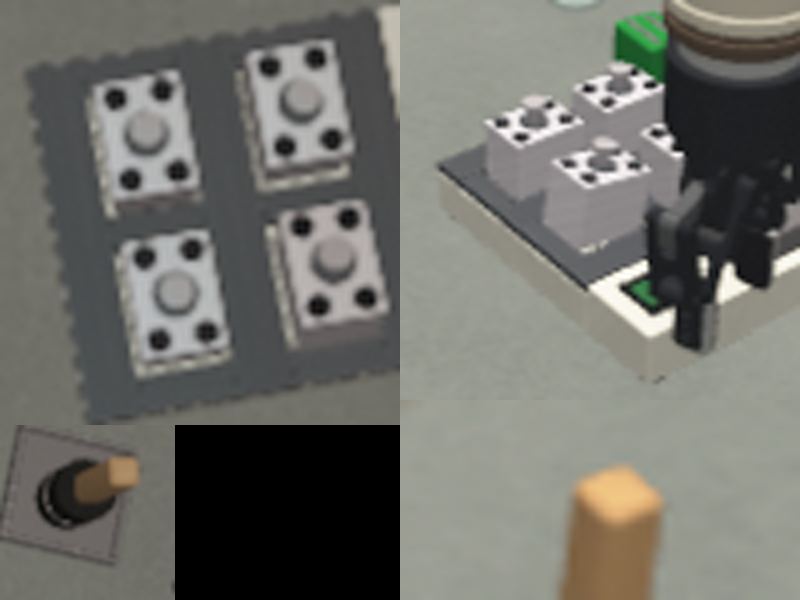

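From the montage, the lower-right block (pocket 2) looks suspect. Its top is darker and shorter than the others and there's no gap at the near end, so it may be tilted on the rim. I'll triangulate its top corners against the block in pocket 1.

```bash
python3 -c "
from h import *
np.set_printoptions(precision=1,suppress=True)
def P(n): p=eyes.camera_params(n); return p['camera_matrix']@np.c_[p['R'],p['t']]
def tri(a,b):
    X=cv2.triangulatePoints(P('top'),P('side'),np.array(a,float).reshape(2,1),np.array(b,float).reshape(2,1)); return (X[:3]/X[3]).ravel()
for l,a,b in (('p2nl',(310.6,226),(278.25,225.75)),('p2nr',(327.6,222.8),(288.25,232.5)),('p2fl',(305.4,203),(288.25,220)),('p1nl',(277.4,232.4),(261.5,216.25)),('p1nr',(295.6,229.4),(269.5,222.5)),('p1fl',(273.4,208.2),(272.5,209.25))): print(l,tri(a,b))
im=cv2.imread('pics/mon.png'); 
for n,(x,y) in dict(p1=(195,290),p2=(355,260),p3=(165,135),p4=(325,105)).items(): print(n,im[y-4:y+4,x-3:x+3].mean((0,1)))
t=cv2.imread('pics/t2.png')
"
```

```text
p2nl [519.4   3.6  98.2]
p2nr [529.2 -39.1  98.5]
p2fl [568.6  19.8  96.1]
p1nl [502.5  85.5  87.2]
p1nr [509.7  40.6  89.8]
p1fl [554.3  99.5  91.9]
p1 [125.5 125.8 126.8]
p2 [125.1 126.  130.6]
p3 [116.8 117.9 117.8]
p4 [151.4 152.4 153. ]
```

The pocket 2 block is tilted: its near end is about 8 mm high, resting on the near rim. I'll push its near face low down with closed fingers toward the heater's +x so it drops in.

```bash
python3 -m jog '{"jaw":[0,0,0,0,0,0,0,0,0,0,0,0],"translation":[[0.002,0.03,0],[0.005,0.07,0],[0.008,0.11,0],[0.011,0.15,0],[0.014,0.19,0],[0.017,0.23,0],[0.019,0.27,0],[0.0202,0.293,0],[0.0202,0.293,0],[0.0202,0.293,-0.02],[0.0202,0.293,-0.05],[0.0202,0.293,-0.08]],"angular":[[0,0,7],[0,0,14],[0,0,21],[0,0,28],[0,0,35],[0,0,42],[0,0,49],[0,0,56],[0,0,63],[0,0,70],[0,0,70.5],[0,0,70.5]]}';python3 -m jog '{"jaw":[0,0,0,0,0],"translation":[[0,0,-0.03],[0,0,-0.06],[0,0,-0.069],[0,0,-0.069],[0,0,-0.069]],"angular":[[0,0,0],[0,0,0],[0,0,0],[0,0,0],[0,0,0]]}';python3 -c "
from h import *
print(tool())"
```

```text
time_s: 34.6
tcp_pos: [494.9, -17.8, 137.7]
ee_rot: [-0.103, 0.995, -0.0, 0.002]
force: [0.5, -0.8, -0.3]
width: 0.1
gripper_force: 0.0
time_s: 35.02
tcp_pos: [494.2, -18.8, 68.9]
ee_rot: [-0.101, 0.995, 0.0, -0.0]
force: [0.4, -0.2, 0.3]
width: -0.0
gripper_force: 0.0
(array([494.18468714, -18.83275292,  68.87441829]), np.float64(-78.37095329600771))
```

```bash
python3 -m jog '{"jaw":[0,0,0,0,0,0],"translation":[[0.003,-0.003,0],[0.006,-0.0025,0],[0.009,-0.002,0],[0.011,-0.0015,0],[0.013,-0.001,0],[0.013,-0.001,0]],"angular":[[0,0,-0.5],[0,0,-0.5],[0,0,-0.5],[0,0,-0.5],[0,0,-0.5],[0,0,-0.5]]}';python3 -m jog '{"jaw":[0,0,0],"translation":[[0.001,0.0002,0],[0.002,0.0004,0],[0.002,0.0004,0]],"angular":[[0,0,0],[0,0,0],[0,0,0]]}'; python3 -m jog '{"jaw":[0,0,0],"translation":[[0.001,0.0002,0],[0.002,0.0004,0],[0.002,0.0004,0]],"angular":[[0,0,0],[0,0,0],[0,0,0]]}'; python3 -c "
from h import *
print(tool())"
```

```text
time_s: 35.52
tcp_pos: [507.2, -21.4, 68.7]
ee_rot: [-0.096, 0.995, -0.0, -0.0]
force: [-0.7, 0.2, 1.0]
width: -0.0
gripper_force: 0.5
time_s: 35.77
tcp_pos: [507.8, -21.2, 68.2]
ee_rot: [-0.096, 0.995, -0.0, -0.001]
force: [-4.4, -1.1, 5.2]
width: -0.2
gripper_force: 2.7
time_s: 36.02
tcp_pos: [510.7, -20.3, 68.0]
ee_rot: [-0.096, 0.995, 0.0, -0.0]
force: [-1.2, 0.2, -1.5]
width: -0.2
gripper_force: 0.8
(array([510.74514293, -20.30178439,  68.01613166]), np.float64(-79.01245043070418))
```

```bash
python3 -m jog '{"jaw":[0.02,0.05,0.05,0.05,0.05,0.05,0.05,0.05,0.05,0.05,0.05,0.05],"translation":[[-0.01,-0.002,0],[-0.018,-0.004,0.01],[-0.018,-0.004,0.05],[-0.018,-0.004,0.09],[-0.02,-0.004,0.13],[-0.02,-0.04,0.149],[-0.022,-0.08,0.149],[-0.025,-0.12,0.149],[-0.03,-0.16,0.149],[-0.033,-0.2,0.149],[-0.036,-0.24,0.149],[-0.038,-0.29,0.149]],"angular":[[0,0,0],[0,0,0],[0,0,0],[0,0,-5],[0,0,-12],[0,0,-19],[0,0,-26],[0,0,-33],[0,0,-40],[0,0,-47],[0,0,-54],[0,0,-60]]}';python3 -c "
from m import *
print(tool())
im=eyes.grab_frame('top');cv2.imwrite('pics/t6.png',im[:,:,::-1]);cv2.imwrite('pics/s6.png',eyes.grab_frame('side')[:,:,::-1])
find(im,260,326,165,240,95,150)
T=lambda q:np.array(q)/3.5+[400,175]-.36
S=lambda q:(np.array(q)-[400,400])/8+[340,260]-.44
print(rect('top',T([(109,462-425),(136,457-425),(139,480-425),(112,488-425)]),130),rect('side',S([(575,492),(622,468),(660,497),(612,525)]),130))
X=unproj('side',S([(575,492),(622,468),(660,497),(612,525)]),130);print(X)"
```

```text
time_s: 37.02
tcp_pos: [472.8, -303.6, 217.6]
ee_rot: [0.417, 0.909, -0.0, 0.001]
force: [1.7, 0.6, -0.1]
width: 50.0
gripper_force: 0.0
(array([ 472.8, -303.6,  217.6]), np.float64(40.66993132176515))
[535.2  70.9] [47.4, 59.3] ang 11.1 px [282.6 219.1]
[548.5  -9.8] [43.5, 59.5] ang 10.8 px [315.7 213.4]
[615.3  86.6] [47.8, 59.3] ang 11.1 px [276.8 187.4]
[633.9   7.3] [43.4, 59.2] ang 10.9 px [308.4 180.9]
(array([ 612.9, -297.3], dtype=float32), [np.float32(17.43884), np.float32(19.836813)], np.float32(-75.45667)) (array([ 610.3, -303. ], dtype=float32), [np.float32(16.65464), np.float32(20.131666)], np.float32(11.11834))
[[ 599.8 -296.4  130. ]
 [ 619.  -293.1  130. ]
 [ 621.5 -309.   130. ]
 [ 601.1 -313.5  130. ]]
```

The pocket 2 block now shows its full length, so it lies flat and about 3 mm off centre. Now for the mallet: I'll go above its handle at about (612,-299).

```bash
python3 -m jog '{"jaw":[0.05,0.05,0.05,0.05,0.05,0.05,0.05],"translation":[[0.04,0.003,0],[0.08,0.006,0],[0.12,0.009,0],[0.14,0.01,0],[0.14,0.01,0],[0.14,0.01,0],[0.14,0.01,0]],"angular":[[0,0,-7],[0,0,-14],[0,0,-21],[0,0,-28],[0,0,-28],[0,0,-28],[0,0,-28]]}';python3 -c "
from m import *
print(tool())"
```

```text
time_s: 37.7
tcp_pos: [612.2, -292.1, 216.7]
ee_rot: [0.622, 0.783, -0.0, -0.001]
force: [-0.6, 0.1, 0.3]
width: 49.7
gripper_force: 0.0
(array([ 612.2, -292.1,  216.7]), np.float64(13.098656759441724))
```

```bash
python3 -m jog '{"jaw":[0.05,0.05,0.05,0.05,0.05,0.05,0.05,0.01,0.01,0.01,0.01,0.01],"translation":[[0,-0.0065,0],[0,-0.0065,-0.03],[0,-0.0065,-0.07],[0,-0.0065,-0.1],[0,-0.0065,-0.118],[0,-0.0065,-0.121],[0,-0.0065,-0.121],[0,-0.0065,-0.121],[0,-0.0065,-0.121],[0,-0.0065,-0.121],[0,-0.0065,-0.121],[0,-0.0065,-0.121]],"angular":[[0,0,0],[0,0,0],[0,0,0],[0,0,0],[0,0,0],[0,0,0],[0,0,0],[0,0,0],[0,0,0],[0,0,0],[0,0,0],[0,0,0]]}';python3 -c "
from m import *
print(tool())"
```

```text
time_s: 38.7
tcp_pos: [614.8, -299.9, 99.1]
ee_rot: [0.623, 0.782, 0.0, 0.002]
force: [-1.2, -0.0, 6.7]
width: 23.6
gripper_force: 58.9
(array([ 614.8, -299.9,   99.1]), np.float64(12.973117520363061))
```

The jaws hold the handle. I'll lift it and carry it over the pocket 4 pin.

```bash
python3 -m jog '{"jaw":[0.01,0.01,0.01,0.01,0.01,0.01,0.01,0.01,0.01,0.01,0.01,0.01],"translation":[[0,0,0.01],[0,0,0.03],[0,0,0.06],[0,0,0.1],[0,0,0.14],[0.002,0.03,0.14],[0.005,0.07,0.14],[0.008,0.11,0.14],[0.011,0.15,0.14],[0.014,0.19,0.14],[0.016,0.23,0.14],[0.018,0.27,0.14]],"angular":[[0,0,0],[0,0,0],[0,0,0],[0,0,0],[0,0,0],[0,0,0],[0,0,0],[0,0,0],[0,0,0],[0,0,0],[0,0,0],[0,0,0]]}';python3 -m jog '{"jaw":[0.01,0.01,0.01,0.01,0.01],"translation":[[0.001,0.02,0],[0.002,0.034,0],[0.002,0.034,0],[0.002,0.034,0],[0.002,0.034,0]],"angular":[[0,0,0],[0,0,0],[0,0,0],[0,0,0],[0,0,0]]}';python3 -c "
from h import *
print(tool(),proj('side',[633.5,5.5,113]),proj('top',[633.5,5.5,113]))"
```

```text
time_s: 39.7
tcp_pos: [631.3, -28.2, 237.3]
ee_rot: [0.623, 0.782, -0.0, 0.001]
force: [0.6, 0.6, -4.0]
width: 21.5
gripper_force: 61.9
time_s: 40.12
tcp_pos: [633.2, 2.6, 236.1]
ee_rot: [0.624, 0.782, -0.001, 0.0]
force: [-1.4, -0.4, -3.8]
width: 21.2
gripper_force: 61.9
(array([633.16964981,   2.5707422 , 236.09368939]), np.float64(12.827555512390845)) [312.212891   212.14050073] [310.86266476 178.80113671]
```

```bash
python3 -m jog '{"jaw":[0.01,0.01,0.01,0.01,0.01,0.01,0.01,0.01,0.01,0.01,0.01],"translation":[[0,0.002,-0.015],[0,0.002,-0.024],[0,0.002,-0.027],[0,0.002,-0.03],[0,0.002,-0.033],[0,0.002,-0.036],[0,0.002,-0.039],[0,0.002,-0.041],[0,0.002,-0.043],[0,0.002,-0.044],[0,0.002,-0.044]],"angular":[[0,0,0],[0,0,0],[0,0,0],[0,0,0],[0,0,0],[0,0,0],[0,0,0],[0,0,0],[0,0,0],[0,0,0],[0,0,0]]}';python3 -c "
from h import *
print(tool())"
```

```text
time_s: 41.03
tcp_pos: [633.9, 6.6, 193.2]
ee_rot: [0.623, 0.782, -0.0, 0.001]
force: [-2.0, -3.2, 3.9]
width: 21.5
gripper_force: 63.1
(array([633.87098922,   6.64077565, 193.22403067]), np.float64(12.953131809414344))
```

```bash
python3 -m jog '{"jaw":[0.01,0.01],"translation":[[0,0,-0.002],[0,0,-0.002]],"angular":[[0,0,0],[0,0,0]]}' | grep -E "tcp|force"; python3 -m jog '{"jaw":[0.01,0.01],"translation":[[0,0,-0.002],[0,0,-0.002]],"angular":[[0,0,0],[0,0,0]]}'| grep -E "tcp|force"
```

```text
tcp_pos: [634.3, 5.5, 192.3]
force: [-2.1, -4.3, 10.2]
gripper_force: 63.8
tcp_pos: [634.7, 4.1, 191.5]
force: [-4.3, -7.2, 15.4]
gripper_force: 64.4
```

```bash
python3 -m jog '{"jaw":[0.01,0.01,0.01,0.01,0.01,0.01,0.01],"translation":[[0,0,0.02],[0,0,0.045],[-0.03,-0.006,0.045],[-0.06,-0.012,0.045],[-0.0855,-0.0172,0.045],[-0.0855,-0.0172,0.045],[-0.0855,-0.0172,0.035]],"angular":[[0,0,0],[0,0,0],[0,0,0],[0,0,0],[0,0,0],[0,0,0],[0,0,0]]}';python3 -m jog '{"jaw":[0.01,0.01,0.01,0.01,0.01,0.01,0.01,0.01,0.01,0.01,0.01,0.01],"translation":[[0,0,-0.01],[0,0,-0.014],[0,0,-0.017],[0,0,-0.02],[0,0,-0.023],[0,0,-0.026],[0,0,-0.029],[0,0,-0.031],[0,0,-0.033],[0,0,-0.035],[0,0,-0.035],[0,0,-0.035]],"angular":[[0,0,0],[0,0,0],[0,0,0],[0,0,0],[0,0,0],[0,0,0],[0,0,0],[0,0,0],[0,0,0],[0,0,0],[0,0,0],[0,0,0]]}';
```

```text
time_s: 41.95
tcp_pos: [547.7, -9.1, 224.5]
ee_rot: [0.623, 0.783, 0.001, 0.001]
force: [1.0, 0.1, -2.4]
width: 21.5
gripper_force: 62.5
time_s: 42.95
tcp_pos: [549.7, -8.9, 195.1]
ee_rot: [0.623, 0.783, 0.001, 0.002]
force: [-15.9, 1.2, 46.6]
width: 21.1
gripper_force: 69.7
```

The press stopped about 3.6 mm higher here than at pocket 4. I'll check from the saved pictures that the pocket 2 block is really flat before driving any more pins.

```bash
cat > bl.py <<'E'
from h import *
np.set_printoptions(precision=1,suppress=True)
def P(n): p=eyes.camera_params(n); return p['camera_matrix']@np.c_[p['R'],p['t']]
def blobs(im,c,rad,s=8):
    x0,y0=int(c[0]-rad),int(c[1]-rad)
    g=cv2.resize(cv2.cvtColor(im,6)[y0:y0+2*rad,x0:x0+2*rad],None,fx=s,fy=s,interpolation=cv2.INTER_CUBIC)
    n,l,st,ce=cv2.connectedComponentsWithStats((g<70).astype(np.uint8))
    return [(ce[i]+.5)/s-.5+[x0,y0] for i in range(1,n) if 2<st[i,4]/s/s<25]
def holes(t,s_,ctr,z=95):
    a=np.radians(11.1);ex=np.array([np.cos(a),np.sin(a)]);ey=np.array([-ex[1],ex[0]])
    B={n:blobs(im,proj(n,[*ctr,z]),18) for n,im in (('top',t),('side',s_))}
    for sx in(-1,1):
        for sy in(-1,1):
            X=np.r_[ctr+sx*19.5*ex+sy*12.5*ey,z]; m={}
            for n in B:
                e=proj(n,X); d=[np.linalg.norm(b-e) for b in B[n]]
                if d and min(d)<4: m[n]=B[n][int(np.argmin(d))]
            if len(m)==2:
                Y=cv2.triangulatePoints(P('top'),P('side'),m['top'].reshape(2,1),m['side'].reshape(2,1)); print(sx,sy,(Y[:3]/Y[3]).ravel())
            else: print(sx,sy,'-',list(m))
E
cat > bl2.py <<'E'
from bl import *
import sys
t=cv2.imread(sys.argv[1]);s=cv2.imread(sys.argv[2])
for n,c in dict(p1=(535.5,68),p2=(548.5,-10),p3=(616.5,84.5),p4=(633.7,6.5)).items(): print(n); holes(t,s,np.array(c))
E
python3 bl2.py pics/t6.png pics/s6.png
```

```text
p1
-1 -1 [516.9  52.9  93.4]
-1 1 [512.   76.6  93.5]
1 -1 [557.9  61.   93.2]
1 1 - ['top']
p2
-1 -1 [529.8 -26.   93.4]
-1 1 [525.1  -2.3  93.6]
1 -1 [571.2 -18.   93.5]
1 1 - ['top']
p3
-1 -1 - ['top']
-1 1 [592.5  92.1  93.9]
1 -1 - ['top']
1 1 - ['top']
p4
-1 -1 - ['top']
-1 1 - ['top']
1 -1 - ['top']
1 1 - ['top']
```

All the blocks are flat and level: the hole plane is at 93.5 mm in pockets 1 and 2. On to the pin in pocket 1.

```bash
python3 -m jog '{"jaw":[0.01,0.01,0.01,0.01,0.01,0.01,0.01],"translation":[[0,0,0.02],[0,0,0.045],[-0.004,0.03,0.045],[-0.009,0.06,0.045],[-0.013,0.077,0.045],[-0.013,0.077,0.045],[-0.013,0.077,0.037]],"angular":[[0,0,0],[0,0,0],[0,0,0],[0,0,0],[0,0,0],[0,0,0],[0,0,0]]}';python3 -m jog '{"jaw":[0.01,0.01,0.01,0.01,0.01,0.01,0.01,0.01,0.01,0.01,0.01],"translation":[[0,0,-0.01],[0,0,-0.014],[0,0,-0.017],[0,0,-0.02],[0,0,-0.023],[0,0,-0.026],[0,0,-0.029],[0,0,-0.031],[0,0,-0.0325],[0,0,-0.0325],[0,0,-0.0325]],"angular":[[0,0,0],[0,0,0],[0,0,0],[0,0,0],[0,0,0],[0,0,0],[0,0,0],[0,0,0],[0,0,0],[0,0,0],[0,0,0]]}';
```

```text
time_s: 43.53
tcp_pos: [535.8, 68.9, 225.9]
ee_rot: [0.621, 0.784, 0.001, 0.001]
force: [0.7, -0.5, -4.1]
width: 21.4
gripper_force: 62.6
time_s: 44.45
tcp_pos: [535.2, 67.3, 193.1]
ee_rot: [0.623, 0.783, 0.0, 0.0]
force: [-0.1, -2.1, -0.8]
width: 21.8
gripper_force: 62.9
```

```bash
for i in 1 2; do :; done; python3 -m jog '{"jaw":[0.01,0.01,0.01],"translation":[[0,0,-0.002],[0,0,-0.003],[0,0,-0.003]],"angular":[[0,0,0],[0,0,0],[0,0,0]]}' | grep -E "tcp|force"; python3 -m jog '{"jaw":[0.01,0.01,0.01],"translation":[[0,0,-0.002],[0,0,-0.003],[0,0,-0.003]],"angular":[[0,0,0],[0,0,0],[0,0,0]]}'| grep -E "tcp|force"
```

```text
tcp_pos: [535.9, 65.4, 191.5]
force: [-2.0, -5.2, 9.6]
gripper_force: 64.2
tcp_pos: [536.3, 63.9, 190.1]
force: [-5.1, -9.2, 19.4]
gripper_force: 65.6
```

```bash
python3 -m jog '{"jaw":[0.01,0.01,0.01,0.01,0.01,0.01,0.01],"translation":[[0,0,0.02],[0,0,0.045],[0.03,0.006,0.045],[0.06,0.012,0.045],[0.0815,0.0163,0.045],[0.0815,0.0163,0.045],[0.0815,0.0163,0.037]],"angular":[[0,0,0],[0,0,0],[0,0,0],[0,0,0],[0,0,0],[0,0,0],[0,0,0]]}';python3 -m jog '{"jaw":[0.01,0.01,0.01,0.01,0.01,0.01,0.01,0.01,0.01,0.01,0.01],"translation":[[0,0,-0.01],[0,0,-0.014],[0,0,-0.017],[0,0,-0.02],[0,0,-0.023],[0,0,-0.026],[0,0,-0.029],[0,0,-0.032],[0,0,-0.035],[0,0,-0.0365],[0,0,-0.0365]],"angular":[[0,0,0],[0,0,0],[0,0,0],[0,0,0],[0,0,0],[0,0,0],[0,0,0],[0,0,0],[0,0,0],[0,0,0],[0,0,0]]}';
```

```text
time_s: 45.53
tcp_pos: [617.5, 85.0, 224.2]
ee_rot: [0.622, 0.783, 0.001, 0.0]
force: [-0.4, 0.2, -4.2]
width: 21.0
gripper_force: 62.8
time_s: 46.45
tcp_pos: [616.3, 84.1, 194.2]
ee_rot: [0.623, 0.782, 0.0, 0.001]
force: [-17.0, -1.4, 41.1]
width: 21.4
gripper_force: 69.4
```

```bash
python3 -m jog '{"jaw":[0.01,0.01,0.01,0.01,0.01,0.01,0.01,0.01,0.01,0.01,0.01],"translation":[[0,0,0.02],[0,0,0.05],[0,0.03,0.05],[-0.01,0.07,0.05],[-0.02,0.11,0.05],[-0.03,0.15,0.05],[-0.04,0.19,0.05],[-0.05,0.23,0.05],[-0.057,0.245,0.05],[-0.057,0.245,0.05],[-0.057,0.245,0.05]],"angular":[[0,0,0],[0,0,0],[0,0,0],[0,0,0],[0,0,0],[0,0,0],[0,0,0],[0,0,0],[0,0,0],[0,0,0],[0,0,0]]}';python3 - <<'E'
from bl import *
t=eyes.grab_frame('top')[:,:,::-1];s=eyes.grab_frame('side')[:,:,::-1]
cv2.imwrite('pics/t7.png',t);cv2.imwrite('pics/s7.png',s)
s6=cv2.imread('pics/s6.png')
up=lambda im,k=4:cv2.resize(im,None,fx=k,fy=k,interpolation=cv2.INTER_CUBIC)
S6,S7=up(s6),up(s)
e=proj('side',[535.5,68,112])*4  # p1 cap, up
tm=S6[int(e[1])-18:int(e[1])+22,int(e[0])-20:int(e[0])+20]
for im,l in((S6,'before'),(S7,'after')):
  for n,c in dict(p1=(535.5,68),p2=(548.5,-10),p3=(616.5,84.5),p4=(633.7,6.5)).items():
    E=proj('side',[*c,112])*4; h=proj('side',[*c,100])*4
    x,y=int(E[0])-20,int(E[1])-18
    m=cv2.matchTemplate(im[y-20:y+40+45,x-20:x+60],tm,cv2.TM_CCOEFF_NORMED); _,v,_,p=cv2.minMaxLoc(m)
    print(l,n,round(v,2),'shift px/4',p[0]-20,p[1]-20,'home expects',h-E)
E
python3 bl2.py pics/t7.png pics/s7.png
```

```text
time_s: 47.37
tcp_pos: [558.2, 330.9, 236.5]
ee_rot: [0.621, 0.784, 0.0, -0.0]
force: [1.2, -0.8, -3.9]
width: 21.5
gripper_force: 62.5
before p1 1.0 shift px/4 0 0 home expects [ 0.1 13.5]
before p2 0.92 shift px/4 0 0 home expects [-0.2 13.8]
before p3 0.68 shift px/4 -1 1 home expects [-0.3 13.2]
before p4 0.41 shift px/4 7 32 home expects [-0.7 13.5]
after p1 1.0 shift px/4 0 0 home expects [ 0.1 13.5]
after p2 0.41 shift px/4 7 35 home expects [-0.2 13.8]
after p3 0.4 shift px/4 -12 19 home expects [-0.3 13.2]
after p4 0.93 shift px/4 0 0 home expects [-0.7 13.5]
p1
-1 -1 [516.9  52.9  93.4]
-1 1 [512.   76.6  93.4]
1 -1 [557.9  61.   93.3]
1 1 - ['top']
p2
-1 -1 [529.8 -26.   93.5]
-1 1 [525.1  -2.3  93.6]
1 -1 [571.2 -18.   93.5]
1 1 [566.7   5.7  94.1]
p3
-1 -1 [597.4  68.5  93.3]
-1 1 [592.5  92.1  93.9]
1 -1 - ['top']
1 1 [634.  100.3  94. ]
p4
-1 -1 [615.4  -9.   93.3]
-1 1 [611.2  14.7  93.6]
1 -1 [657.2  -0.7  93.8]
1 1 - ['top']
```

The pins in pockets 2 and 3 went down, but 1 and 4 are still up. I'll check by code how the mallet hangs in the grip.

```bash
python3 - <<'E'
from bl import *
st=r.read_state(); print(st['ft_torque'],st['force'],st['tcp_pos'])
X=st['tcp_pos']
for n,f in(('side','pics/s7.png'),('top','pics/t7.png')):
    im=cv2.imread(f); g=cv2.cvtColor(im,6)
    print(n,'face',proj(n,[X[0],X[1],X[2]-94]),'drumtop',proj(n,[X[0],X[1],X[2]-44]),'tcp',proj(n,X))
    if n=='side':
        c=proj(n,[X[0],X[1],X[2]-70])
        x0,y0=int(c[0])-28,int(c[1])-28
        for y in range(y0,y0+62,3): print(y,x0,''.join('#' if v<55 else ('+' if v<90 else '.') for v in g[y,x0:x0+58]))
E
```

```text
[ 0. -0. -0.] [-0.3 -1.5 -3.9] [560.1 327.1 236.6]
side face [248.2 163.9] drumtop [247.7 150.6] tcp [247.3 138.4]
129 220 .............############....#####+.......................
132 220 ................++#######.....++..........................
135 220 ....................###+.......+..........................
138 220 ....................###+..................................
141 220 .....................##+..................................
144 220 ..........................................................
147 220 ..........................................................
150 220 ..........................................................
153 220 ........................+############.....................
156 220 ........................#############+....................
159 220 ........................+#######++........................
162 220 .........................##############...................
165 220 ..........................#############...................
168 220 ..........................................................
171 220 ..........................................................
174 220 ..........................................................
177 220 ..........................................................
180 220 ..........................................................
183 220 ..........................................................
186 220 ..........................................................
189 220 ..........................................................
top face [176.3 204. ] drumtop [171.4 200.7] tcp [166.6 197.5]
```

The mallet has pivoted about 0.3 rad in the pads, with its head toward -y. I'll tilt the tool to bring it upright and check.

```bash
python3 -m jog '{"jaw":[0.01,0.01,0.01,0.01,0.01],"translation":[[0,0,0],[0,0,0],[0,0,0],[0,0,0],[0,0,0]],"angular":[[6,1.4,0],[12,2.8,0],[17,3.9,0],[17,3.9,0],[17,3.9,0]]}'; cat > drum.py <<'E'
from bl import *
# drum outline fit in the side view: returns tilt (dx,dy of axis) best matching dark mask
st=r.read_state(); X=st['tcp_pos']; im=eyes.grab_frame('side')[:,:,::-1]; g=cv2.cvtColor(im,6)
cv2.imwrite('pics/d%d.png'%int(st['time_s']*100),im)
R=Ro.from_quat(st['ee_rot']).as_matrix(); u=R[:,0]*[1,1,0]; u/=np.linalg.norm(u)
if u[1]>0:u=-u
c=proj('side',X-[0,0,70]); x0,y0=int(c[0])-35,int(c[1])-25
k=4; G=cv2.resize(g[y0:y0+60,x0:x0+70],None,fx=k,fy=k,interpolation=cv2.INTER_CUBIC); M=(G<85)
best=[]
for th in np.arange(-.4,.41,.02):
  for L in range(86,103,2):
    a=np.r_[u*np.sin(th),-np.cos(th)]if len(u)==2 else u*np.sin(th)+np.array([0,0,-np.cos(th)])
    e1=np.cross(a,[1,0,0.]);e1/=np.linalg.norm(e1);e2=np.cross(a,e1)
    pts=[]
    for d in(L-50,L):
        for q in np.arange(0,6.3,.3): pts.append(((proj('side',X+a*d+24*(np.cos(q)*e1+np.sin(q)*e2))-[x0,y0]+.5)*k-.5))
    h=cv2.convexHull(np.array(pts,np.float32)).astype(np.int32); m=np.zeros(G.shape,np.uint8); cv2.fillConvexPoly(m,h,1); ring=cv2.dilate(m,np.ones((9,9)))-m
    best.append((M[m>0].mean()-M[ring>0].mean(),round(th,2),L))
best.sort(reverse=True); print('tcp',X,'u',u); [print(np.round(b,2)) for b in best[:5]]
E
python3 drum.py
```

```text
time_s: 47.88
tcp_pos: [561.5, 323.6, 236.3]
ee_rot: [0.619, 0.771, 0.093, -0.117]
force: [-0.2, 0.5, -4.0]
width: 21.4
gripper_force: 62.6Traceback (most recent call last):
  File "drum.py", line 16, in <module>
    for q in np.arange(0,6.3,.3): pts.append(((proj('side',X+a*d+24*(np.cos(q)*e1+np.sin(q)*e2))-[x0,y0]+.5)*k-.5))
                                               ~~~~^^^^^^^^^^^^^^^^^^^^^^^^^^^^^^^^^^^^^^^^^^^^^
  File "h.py", line 9, in proj
    p=eyes.camera_params(n); c=p["R"]@np.asarray(X,float)+p["t"]; c=p["camera_matrix"]@c; return c[:2]/c[2]
ValueError: time passes only in moves, steps and waits
```

```bash
sed -i 's/^def unproj/CP={n:eyes.camera_params(n) for n in ("top","side")}\ndef unproj/; s/p=eyes.camera_params(n);/p=CP[n];/' h.py; sed -i 's/p=eyes.camera_params(n);/p=CP[n];/' bl.py; time python3 drum.py
```

```text
tcp [560.3 326.5 237. ] u [ 0.2 -1.  -0. ]
[  0.7   0.  102. ]
[ 0.7  0.  96. ]
[  0.7   0.  100. ]
[ 0.7  0.  98. ]
[ 0.7  0.  96. ]
real	0m1.457s
user	0m1.373s
sys	0m0.036s
```

```bash
sed -i 's/\[print(np.round(b,2)) for b in best\[:5\]\]/[print(*map(float,np.round(b,3))) for b in best[:5]]/' drum.py; python3 drum.py
```

```text
tcp [559.4 328.7 237.5] u [ 0.2 -1.  -0. ]
0.735 0.02 100.0
0.734 0.0 100.0
0.732 0.0 102.0
0.732 0.02 98.0
0.731 0.02 96.0
```

It's upright again. The fast transit must have swung it, so from here I'll carry it slowly, starting with pocket 1.

```bash
python3 -m jog '{"jaw":[0.01,0.01,0.01,0.01,0.01,0.01,0.01,0.01,0.01,0.01,0.01,0.01],"translation":[[0,-0.002,0],[0,-0.006,0],[-0.001,-0.012,0],[-0.002,-0.02,0],[-0.003,-0.03,0],[-0.004,-0.041,0],[-0.005,-0.053,0],[-0.006,-0.065,0],[-0.008,-0.077,0],[-0.009,-0.089,0],[-0.01,-0.101,0],[-0.011,-0.113,0]],"angular":[[0,0,0],[0,0,0],[0,0,0],[0,0,0],[0,0,0],[0,0,0],[0,0,0],[0,0,0],[0,0,0],[0,0,0],[0,0,0],[0,0,0]]}';python3 -m jog '{"jaw":[0.01,0.01,0.01,0.01,0.01,0.01,0.01,0.01,0.01,0.01,0.01,0.01],"translation":[[-0.001,-0.012,0],[-0.002,-0.024,0],[-0.003,-0.036,0],[-0.004,-0.048,0],[-0.005,-0.06,0],[-0.006,-0.072,0],[-0.008,-0.084,0],[-0.009,-0.096,0],[-0.01,-0.107,0],[-0.011,-0.117,0],[-0.012,-0.126,0],[-0.013,-0.134,0]],"angular":[[0,0,0],[0,0,0],[0,0,0],[0,0,0],[0,0,0],[0,0,0],[0,0,0],[0,0,0],[0,0,0],[0,0,0],[0,0,0],[0,0,0]]}';python3 -m jog '{"jaw":[0.01,0.01,0.01,0.01,0.01,0.01],"translation":[[0,-0.006,0],[0,-0.01,0],[0,-0.012,0],[0,-0.013,0],[0,-0.013,0],[0,-0.013,0]],"angular":[[0,0,0],[0,0,0],[0,0,0],[0,0,0],[0,0,0],[0,0,0]]}';python3 drum.py
```

```text
time_s: 49.03
tcp_pos: [548.4, 214.1, 237.4]
ee_rot: [0.616, 0.773, 0.095, -0.118]
force: [-0.0, 0.1, -3.4]
width: 21.3
gripper_force: 62.6
time_s: 50.03
tcp_pos: [535.4, 80.6, 237.3]
ee_rot: [0.616, 0.773, 0.095, -0.118]
force: [-0.2, 0.6, -4.1]
width: 21.2
gripper_force: 62.6
time_s: 50.53
tcp_pos: [535.4, 69.2, 237.3]
ee_rot: [0.615, 0.774, 0.095, -0.119]
force: [-1.4, 0.2, -4.0]
width: 21.5
gripper_force: 62.6
tcp [535.4  69.2 237.3] u [ 0.2 -1.  -0. ]
0.744 0.02 98.0
0.741 0.02 96.0
0.735 0.02 100.0
0.732 0.04 96.0
0.73 0.0 100.0
```

```bash
python3 -m jog '{"jaw":[0.01,0.01,0.01,0.01,0.01,0.01,0.01,0.01,0.01,0.01,0.01,0.01],"translation":[[0,-0.001,-0.005],[0,-0.001,-0.013],[0,-0.001,-0.019],[0,-0.001,-0.023],[0,-0.001,-0.026],[0,-0.001,-0.029],[0,-0.001,-0.032],[0,-0.001,-0.034],[0,-0.001,-0.036],[0,-0.001,-0.038],[0,-0.001,-0.039],[0,-0.001,-0.039]],"angular":[[0,0,0],[0,0,0],[0,0,0],[0,0,0],[0,0,0],[0,0,0],[0,0,0],[0,0,0],[0,0,0],[0,0,0],[0,0,0],[0,0,0]]}'; python3 -m jog '{"jaw":[0.01,0.01,0.01],"translation":[[0,0,-0.0015],[0,0,-0.003],[0,0,-0.003]],"angular":[[0,0,0],[0,0,0],[0,0,0]]}'; python3 drum.py
```

```text
time_s: 51.58
tcp_pos: [535.4, 67.7, 198.5]
ee_rot: [0.615, 0.774, 0.095, -0.119]
force: [-2.2, -1.2, 3.2]
width: 21.1
gripper_force: 63.7
time_s: 51.83
tcp_pos: [535.4, 67.7, 195.4]
ee_rot: [0.615, 0.773, 0.095, -0.119]
force: [-2.6, -0.3, 2.8]
width: 21.5
gripper_force: 63.8
tcp [535.4  67.7 195.4] u [ 0.2 -1.  -0. ]
0.675 0.02 100.0
0.674 0.0 96.0
0.67 0.02 98.0
0.67 0.02 96.0
0.668 0.02 94.0
```

```bash
python3 -m jog '{"jaw":[0.01,0.01,0.01,0.01],"translation":[[0,0,-0.0015],[0,0,-0.003],[0,0,-0.003],[0,0,-0.003]],"angular":[[0,0,0],[0,0,0],[0,0,0],[0,0,0]]}'
```

```text
time_s: 52.22
tcp_pos: [535.8, 67.9, 195.2]
ee_rot: [0.615, 0.774, 0.095, -0.118]
force: [-9.2, -2.7, 23.7]
width: 21.8
gripper_force: 66.2
```

Hard stop at 195 mm, the same as pockets 2 and 3. Now slowly to pocket 4.

```bash
python3 -m jog '{"jaw":[0.01,0.01,0.01,0.01,0.01,0.01,0.01,0.01,0.01,0.01,0.01,0.01],"translation":[[0,0,0.008],[0,0,0.02],[0,0,0.035],[0,0,0.045],[0.002,-0.001,0.045],[0.006,-0.004,0.045],[0.013,-0.008,0.045],[0.022,-0.014,0.045],[0.032,-0.021,0.045],[0.042,-0.027,0.045],[0.052,-0.034,0.045],[0.062,-0.04,0.045]],"angular":[[0,0,0],[0,0,0],[0,0,0],[0,0,0],[0,0,0],[0,0,0],[0,0,0],[0,0,0],[0,0,0],[0,0,0],[0,0,0],[0,0,0]]}';python3 -m jog '{"jaw":[0.01,0.01,0.01,0.01,0.01,0.01,0.01,0.01],"translation":[[0.01,-0.006,0],[0.019,-0.011,0],[0.026,-0.016,0],[0.032,-0.019,0],[0.035,-0.021,0],[0.036,-0.022,0],[0.036,-0.022,0],[0.036,-0.022,0]],"angular":[[0,0,0],[0,0,0],[0,0,0],[0,0,0],[0,0,0],[0,0,0],[0,0,0],[0,0,0]]}';python3 drum.py
```

```text
time_s: 53.22
tcp_pos: [598.4, 26.0, 236.0]
ee_rot: [0.616, 0.773, 0.094, -0.119]
force: [-0.3, -0.0, -3.8]
width: 21.4
gripper_force: 62.6
time_s: 53.88
tcp_pos: [633.0, 5.9, 237.2]
ee_rot: [0.615, 0.774, 0.094, -0.119]
force: [0.5, 0.5, -4.4]
width: 21.0
gripper_force: 62.6
tcp [633.    5.9 237.2] u [ 0.2 -1.  -0. ]
0.665 0.02 98.0
0.661 0.02 96.0
0.657 0.04 98.0
0.655 0.04 96.0
0.647 0.0 98.0
```

```bash
python3 -m jog '{"jaw":[0.01,0.01,0.01,0.01,0.01,0.01,0.01,0.01,0.01,0.01,0.01,0.01],"translation":[[0,0,-0.008],[0,0,-0.016],[0,0,-0.022],[0,0,-0.026],[0,0,-0.029],[0,0,-0.032],[0,0,-0.035],[0,0,-0.037],[0,0,-0.039],[0,0,-0.041],[0,0,-0.043],[0,0,-0.045]],"angular":[[0,0,0],[0,0,0],[0,0,0],[0,0,0],[0,0,0],[0,0,0],[0,0,0],[0,0,0],[0,0,0],[0,0,0],[0,0,0],[0,0,0]]}';python3 -m jog '{"jaw":[0.01,0.01],"translation":[[0,0,0],[0,0,0]],"angular":[[0,0,0],[0,0,0]]}'
```

```text
time_s: 54.93
tcp_pos: [633.4, 5.8, 195.3]
ee_rot: [0.615, 0.774, 0.095, -0.119]
force: [-11.3, -2.7, 29.3]
width: 21.1
gripper_force: 66.7
time_s: 55.1
tcp_pos: [633.3, 5.8, 195.3]
ee_rot: [0.615, 0.774, 0.095, -0.119]
force: [-8.5, -2.3, 18.2]
width: 21.3
gripper_force: 65.5
```

```bash
python3 -m jog '{"jaw":[0.01,0.01,0.01,0.01,0.01,0.01,0.01,0.01,0.01,0.01,0.01,0.01],"translation":[[0,0,0.008],[0,0,0.02],[0,0,0.035],[0,0,0.047],[0,-0.002,0.047],[0,-0.006,0.047],[-0.001,-0.012,0.047],[-0.001,-0.02,0.047],[-0.002,-0.03,0.047],[-0.003,-0.042,0.047],[-0.004,-0.054,0.047],[-0.005,-0.066,0.047]],"angular":[[0,0,0],[0,0,0],[0,0,0],[0,0,0],[0,0,0],[0,0,0],[0,0,0],[0,0,0],[0,0,0],[0,0,0],[0,0,0],[0,0,0]]}';python3 -m jog '{"jaw":[0.01,0.01,0.01,0.01,0.01,0.01,0.01,0.01,0.01,0.01,0.01,0.01],"translation":[[-0.001,-0.013,0],[-0.002,-0.026,0],[-0.003,-0.039,0],[-0.003,-0.052,0],[-0.004,-0.065,0],[-0.005,-0.078,0],[-0.006,-0.091,0],[-0.007,-0.104,0],[-0.008,-0.117,0],[-0.008,-0.13,0],[-0.009,-0.143,0],[-0.01,-0.156,0]],"angular":[[0,0,0],[0,0,0],[0,0,0],[0,0,0],[0,0,0],[0,0,0],[0,0,0],[0,0,0],[0,0,0],[0,0,0],[0,0,0],[0,0,0]]}';python3 -m jog '{"jaw":[0.01,0.01,0.01,0.01,0.01,0.01,0.01,0.01,0.01,0.01,0.01,0.01],"translation":[[-0.001,-0.013,0],[-0.002,-0.026,0],[-0.002,-0.038,0],[-0.003,-0.05,0],[-0.003,-0.06,0],[-0.004,-0.068,0],[-0.004,-0.075,0],[-0.004,-0.08,0],[-0.0045,-0.083,0],[-0.0045,-0.084,0],[-0.0045,-0.084,0],[-0.0045,-0.084,0]],"angular":[[0,0,0],[0,0,0],[0,0,0],[0,0,0],[0,0,0],[0,0,0],[0,0,0],[0,0,0],[0,0,0],[0,0,0],[0,0,0],[0,0,0]]}';python3 drum.py; python3 - <<'E'
from bl import *
t=eyes.grab_frame('top')[:,:,::-1];cv2.imwrite('pics/t8.png',t);s=cv2.imread('pics/t7.png')
up=lambda im:cv2.resize(im,None,fx=4,fy=4,interpolation=cv2.INTER_CUBIC)
A,B=up(s),up(t)
cs=dict(p1=(535.5,68),p2=(548.5,-10),p3=(616.5,84.5),p4=(633.7,6.5))
for ref in('p2','p1'):   # p2 home, p1 up in t7
  e=proj('top',[*cs[ref],95])*4; tm=A[int(e[1])-32:int(e[1])+32,int(e[0])-26:int(e[0])+26]
  for n,c in cs.items():
    E=proj('top',[*c,95])*4; x,y=int(E[0])-26,int(E[1])-32
    print('ref',ref,n,[round(float(cv2.matchTemplate(I[y-8:y+72,x-8:x+60],tm,5).max()),3) for I in(A,B)])
E
```

```text
time_s: 56.1
tcp_pos: [628.1, -62.6, 238.9]
ee_rot: [0.616, 0.773, 0.094, -0.119]
force: [0.1, -0.2, -4.3]
width: 21.5
gripper_force: 62.6
time_s: 57.1
tcp_pos: [618.4, -217.7, 239.2]
ee_rot: [0.615, 0.774, 0.095, -0.119]
force: [0.5, 0.1, -4.4]
width: 21.3
gripper_force: 62.7
time_s: 58.1
tcp_pos: [614.1, -299.7, 239.4]
ee_rot: [0.615, 0.774, 0.095, -0.119]
force: [-0.5, -0.5, -3.2]
width: 21.2
gripper_force: 62.7
tcp [ 614.1 -299.7  239.4] u [ 0.2 -1.  -0. ]
0.707 0.0 96.0
0.704 0.0 98.0
0.703 0.02 96.0
0.701 0.02 94.0
0.698 0.02 98.0
ref p2 p1 [0.967, 0.975]
ref p2 p2 [1.0, 1.0]
ref p2 p3 [0.977, 0.977]
ref p2 p4 [0.928, 0.978]
ref p1 p1 [1.0, 0.985]
ref p1 p2 [0.965, 0.965]
ref p1 p3 [0.982, 0.982]
ref p1 p4 [0.964, 0.978]
```

The pin views changed and the mallet is upright over its rest. Lowering it.

```bash
python3 -m jog '{"jaw":[0.01,0.01,0.01,0.01,0.01,0.01,0.01,0.01,0.01,0.01,0.01,0.01],"translation":[[0,0,-0.01],[0,0,-0.025],[0,0,-0.04],[0,0,-0.055],[0,0,-0.07],[0,0,-0.085],[0,0,-0.1],[0,0,-0.112],[0,0,-0.122],[0,0,-0.129],[0,0,-0.134],[0,0,-0.136]],"angular":[[0,0,0],[0,0,0],[0,0,0],[0,0,0],[0,0,0],[0,0,0],[0,0,0],[0,0,0],[0,0,0],[0,0,0],[0,0,0],[0,0,0]]}'; python3 -m jog '{"jaw":[0.01,0.01,0.01],"translation":[[0,0,-0.0015],[0,0,-0.003],[0,0,-0.003]],"angular":[[0,0,0],[0,0,0],[0,0,0]]}'|grep -E "tcp|force"
```

```text
time_s: 59.2
tcp_pos: [613.8, -300.3, 102.5]
ee_rot: [0.615, 0.773, 0.095, -0.119]
force: [-0.0, -0.1, -4.8]
width: 21.1
gripper_force: 62.6
tcp_pos: [614.2, -300.6, 100.8]
force: [-0.8, 0.1, -4.1]
gripper_force: 62.6
```

```bash
python3 -m jog '{"jaw":[0.01,0.01,0.01],"translation":[[0,0,-0.001],[0,0,-0.002],[0,0,-0.002]],"angular":[[0,0,0],[0,0,0],[0,0,0]]}'|grep -E "tcp|force"; python3 -m jog '{"jaw":[0.01,0.01,0.01],"translation":[[0,0,-0.001],[0,0,-0.001],[0,0,-0.001]],"angular":[[0,0,0],[0,0,0],[0,0,0]]}'|grep -E "tcp|force"
```

```text
tcp_pos: [614.5, -300.6, 100.3]
force: [-1.1, 0.6, 4.7]
gripper_force: 63.7
tcp_pos: [614.5, -300.5, 100.2]
force: [-3.2, 2.2, 9.9]
gripper_force: 64.4
```

It's standing on the rest floor. Release and rise.

```bash
python3 -m jog '{"jaw":[0.03,0.045,0.055,0.055,0.055,0.055,0.055,0.055,0.055,0.055,0.055,0.055],"translation":[[0,0,0],[0,0,0],[0,0,0],[0,0,0],[0,0,0.005],[0,0,0.015],[0,0,0.03],[0,0,0.06],[0,0,0.09],[0,0,0.12],[0,0,0.14],[0,0,0.14]],"angular":[[0,0,0],[0,0,0],[0,0,0],[0,0,0],[0,0,0],[0,0,0],[0,0,0],[0,0,0],[0,0,0],[0,0,0],[0,0,0],[0,0,0]]}'; python3 -m jog '{"jaw":[0,0,0,0,0,0,0,0,0],"translation":[[-0.04,0.01,0],[-0.08,0.02,0],[-0.12,0.03,0],[-0.13,0.05,0],[-0.13,0.05,0],[-0.13,0.05,0],[-0.13,0.05,0],[-0.13,0.05,0],[-0.13,0.05,0]],"angular":[[0,0,0],[-6,-1.4,0],[-12,-2.8,0],[-17,-3.9,0],[-17,-3.9,0],[-17,-3.9,0],[-17,-3.9,0],[-17,-3.9,0],[-17,-3.9,0]]}';python3 - <<'E'
from bl import *
print(tool(), Ro.from_quat(r.read_state()['ee_rot']).as_matrix()[:,2])
t=eyes.grab_frame('top')[:,:,::-1];s=eyes.grab_frame('side')[:,:,::-1];cv2.imwrite('pics/t9.png',t);cv2.imwrite('pics/s9.png',s)
# wooden top: orange mask
for n,im in(('top',t),('side',s)):
  for f in(im,cv2.imread('pics/%s0.png'%n)):
    a=f.astype(int);m=((a[:,:,2]-a[:,:,0]>50)).astype(np.uint8)
    c=np.round(proj(n,[614,-299,110])).astype(int); y0,x0=c[1]-25,c[0]-25; ys,xs=np.nonzero(m[y0:y0+50,x0:x0+50]); print(n,len(xs),xs.mean()+x0,ys.mean()+y0,ys.min()+y0)
# lever knob: dark blob top & side, triangulate
def knob(im,n):
  c=proj(n,[618,-95,105]); x0,y0=int(c[0])-14,int(c[1])-14; g=cv2.cvtColor(im,6)[y0:y0+28,x0:x0+28]
  k,l,st,ce=cv2.connectedComponentsWithStats((g<45).astype(np.uint8)); print(n,c,[(ce[i]+[x0,y0],st[i,4]) for i in range(1,k)])
knob(t,'top');knob(s,'side')
E
python3 bl2.py pics/t9.png pics/s9.png
```

```text
time_s: 60.95
tcp_pos: [617.0, -301.7, 245.6]
ee_rot: [0.615, 0.774, 0.096, -0.113]
force: [0.6, -2.2, 1.3]
width: 55.2
gripper_force: 0.0
time_s: 61.7
tcp_pos: [484.9, -252.0, 237.6]
ee_rot: [0.623, 0.782, 0.0, 0.0]
force: [0.2, -0.1, 0.1]
width: -0.2
gripper_force: 0.0
(array([ 484.9, -252. ,  237.6]), np.float64(12.884666246034499)) [ 0. -0. -1.]
top 65 435.03076923076924 187.69230769230768 184
top 65 434.53846153846155 187.93846153846152 184
side 261 365.8773946360153 282.0191570881226 269
side 261 365.5057471264368 281.7394636015326 268
top [350.7 186.3] [(array([350.8, 187. ]), np.int32(72))]
side [324.7 233.5] [(array([317. , 224.3]), np.int32(180)), (array([310. , 239.5]), np.int32(4))]
p1
-1 -1 [516.9  52.9  93.4]
-1 1 [512.   76.6  93.5]
1 -1 [557.9  61.   93.3]
1 1 [553.4  84.5  93.9]
p2
-1 -1 [529.8 -26.   93.4]
-1 1 [525.1  -2.3  93.6]
1 -1 - ['top']
1 1 - ['top']
p3
-1 -1 - ['top']
-1 1 [592.4  92.1  93.9]
1 -1 - ['top']
1 1 - ['top']
p4
-1 -1 - ['top']
-1 1 - ['top']
1 -1 - ['top']
1 1 - ['top']
```

```bash
python3 - <<'E'
from bl import *
X=cv2.triangulatePoints(P('top'),P('side'),np.array([[350.8],[187.]]),np.array([[322.4],[224.6]])); X=(X[:3]/X[3]).ravel(); print(X)
a=np.radians(11.1);ex=np.array([np.cos(a),np.sin(a)]);ey=np.array([-ex[1],ex[0]]);d=X[:2]-[584.2,36.3]; print('heater',d@ex,d@ey)
# p1/p4 pins: side s7 (up) vs drum pictures
import glob
s7=cv2.imread('pics/s7.png'); up=lambda im:cv2.resize(im,None,fx=4,fy=4,interpolation=cv2.INTER_CUBIC)
A=up(s7); B=up(cv2.imread('pics/s9.png'))
for ref in ('p1','p2'):
  cs=dict(p1=(535.5,68),p2=(548.5,-10)); e=proj('side',[*cs[ref],106])*4; tm=A[int(e[1])-34:int(e[1])+34,int(e[0])-22:int(e[0])+22]
  e=proj('side',[*cs['p1'],106])*4; x,y=int(e[0])-22,int(e[1])-34
  print(ref,[round(float(cv2.matchTemplate(I[y-6:y+74,x-6:x+50],tm,5).max()),3) for I in(A,B)])
E
```

```text
[611.2 -89.9 133.6]
heater 2.156322793730331 -129.07287241204045
p1 [1.0, 0.76]
p2 [0.652, 0.892]
```

The pins are confirmed down and the mallet is back where it stood at the start. Now I'll go behind the lever knob, which is at about (611,-90,134).

```bash
python3 -m jog '{"jaw":[0,0,0,0,0,0,0,0,0,0,0,0],"translation":[[0.015,0.03,0],[0.03,0.06,0],[0.045,0.09,0],[0.06,0.12,0],[0.08,0.14,0],[0.0918,0.1553,0],[0.0918,0.1553,0],[0.0918,0.1553,-0.03],[0.0918,0.1553,-0.06],[0.0918,0.1553,-0.09],[0.0918,0.1553,-0.107],[0.0918,0.1553,-0.107]],"angular":[[0,0,0],[0,0,0],[0,0,0],[0,0,0],[0,0,0],[0,0,0],[0,0,0],[0,0,0],[0,0,0],[0,0,0],[0,0,0],[0,0,0]]}'; python3 -m jog '{"jaw":[0,0,0,0,0,0,0,0,0,0,0,0],"translation":[[0.005,0.001,0],[0.01,0.002,0],[0.015,0.003,0],[0.02,0.004,0],[0.025,0.005,0],[0.03,0.006,0],[0.035,0.007,0],[0.04,0.008,0],[0.045,0.009,0],[0.05,0.01,0],[0.055,0.011,0],[0.055,0.011,0]],"angular":[[0,0,0],[0,0,0],[0,0,0],[0,0,0],[0,0,0],[0,0,0],[0,0,0],[0,0,0],[0,0,0],[0,0,0],[0,0,0],[0,0,0]]}'
```

```text
time_s: 62.8
tcp_pos: [572.1, -96.1, 125.4]
ee_rot: [0.623, 0.782, -0.002, -0.004]
force: [-0.6, -0.4, -0.7]
width: -0.3
gripper_force: 0.0
time_s: 63.8
tcp_pos: [632.0, -83.6, 130.3]
ee_rot: [0.622, 0.783, 0.001, 0.0]
force: [-0.3, 0.3, -0.6]
width: -0.1
gripper_force: 0.0
```

```bash
python3 -m jog '{"jaw":[0,0,0,0],"translation":[[0.005,0.001,0],[0.01,0.002,0],[0.014,0.003,0],[0.014,0.003,0]],"angular":[[0,0,0],[0,0,0],[0,0,0],[0,0,0]]}'|grep -E "tcp|^force"; python3 -m jog '{"jaw":[0,0,0,0],"translation":[[0.005,0.001,0],[0.01,0.002,0],[0.01,0.002,0],[0.01,0.002,0]],"angular":[[0,0,0],[0,0,0],[0,0,0],[0,0,0]]}'|grep -E "tcp|^force"; python3 - <<'E'
from bl import *
s=eyes.grab_frame('side')[:,:,::-1]; cv2.imwrite('pics/s10.png',s); g=cv2.cvtColor(s,6)
for z in(133,): print(proj('side',[611,-90,133]),proj('side',[677,-77,133]))
for y in range(195,262,3): print(y,''.join('#' if v<45 else('+' if v<80 else '.') for v in g[y,295:375]))
E
```

```text
tcp_pos: [645.6, -80.8, 130.2]
force: [-0.3, -0.1, 0.3]
tcp_pos: [650.7, -80.1, 129.8]
force: [-12.3, -0.0, 8.5]
[322.2 224.8] [340.1 216.9]
195 ++++.......................++++########+++########+++++#+.......+++...........++
198 +++++++++++++++++............+#########################............+++++++++....
201 ++..+++++++++++++....++....++++################+..###...........................
204 .........+++++++.....++++++##++####################.......................++++++
207 ........................#########################+..............................
210 ..........................+########++########...................................
213 ...................++.........+#########+++##+..................................
216 .........................+.......+####+..+.######...............................
219 .................................####+..+++######...............................
222 .............+#..................####+..+.......................................
225 ................................................................................
228 ....................
[... 295 characters left out ...]
....................
240 .......+.........................+++++++........+...............................
243 .....................++++.................++++++................................
246 .......................++++++.......+++++++++...................................
249 ...........................++++++++++++.........................................
252 .........+++...................++...............................................
255 ...+++............+.............................................................
258 ..#+.........++####.............................................................
261 .....+#++###....................................................................
```

The end stop is reached and the knob is at about (340,217), leaning to the far side. I'll back off, rise clear and do a last check.

```bash
python3 -m jog '{"jaw":[0,0,0,0,0,0,0,0,0,0,0,0],"translation":[[-0.01,-0.002,0],[-0.03,-0.006,0],[-0.05,-0.01,0],[-0.05,-0.01,0.03],[-0.05,-0.01,0.07],[-0.05,-0.01,0.11],[-0.09,-0.03,0.12],[-0.13,-0.05,0.12],[-0.16,-0.07,0.12],[-0.18,-0.08,0.12],[-0.18,-0.08,0.12],[-0.18,-0.08,0.12]],"angular":[[0,0,0],[0,0,0],[0,0,0],[0,0,0],[0,0,0],[0,0,0],[0,0,0],[0,0,0],[0,0,0],[0,0,0],[0,0,0],[0,0,0]]}'; python3 -m jog '{"jaw":[0,0,0,0,0,0],"translation":[[0,-0.04,0],[0,-0.08,0],[0,-0.1,0],[0,-0.1,0],[0,-0.1,0],[0,-0.1,0]],"angular":[[0,0,0],[0,0,0],[0,0,0],[0,0,0],[0,0,0],[0,0,0]]}'; python3 - <<'E'
from bl import *
t=eyes.grab_frame('top')[:,:,::-1];s=eyes.grab_frame('side')[:,:,::-1];cv2.imwrite('pics/t11.png',t);cv2.imwrite('pics/s11.png',s)
b={}
for n,im in(('top',t),('side',s)):
  c=proj(n,[677,-77,133]);x0,y0=int(c[0])-10,int(c[1])-10; k,l,st,ce=cv2.connectedComponentsWithStats((cv2.cvtColor(im,6)[y0:y0+20,x0:x0+20]<45).astype(np.uint8))
  if k>1: i=1+st[1:,4].argmax(); b[n]=ce[i]+[x0,y0]; print(n,b[n],st[i,4])
X=cv2.triangulatePoints(P('top'),P('side'),b['top'].reshape(2,1),b['side'].reshape(2,1)); print((X[:3]/X[3]).ravel())
d=cv2.absdiff(t,cv2.imread('pics/t9.png')).max(2)>40
n,l,st,ce=cv2.connectedComponentsWithStats(d.astype(np.uint8)); print([(ce[i].round(),st[i,4]) for i in range(1,n) if st[i,4]>8])
E
python3 bl2.py pics/t11.png pics/s11.png
```

```text
time_s: 65.52
tcp_pos: [474.5, -160.2, 251.2]
ee_rot: [0.624, 0.782, 0.0, 0.001]
force: [0.8, 0.4, 0.4]
width: 0.3
gripper_force: 0.0
time_s: 66.02
tcp_pos: [476.2, -257.4, 250.1]
ee_rot: [0.622, 0.783, 0.001, -0.0]
force: [0.0, -0.3, -0.2]
width: -0.3
gripper_force: 0.0
top [345.4 160.6] 68
side [339.9 217.5] 46
[676.4 -77.3 131.4]
[(array([346., 161.]), np.int32(90)), (array([525., 215.]), np.int32(1167)), (array([496., 203.]), np.int32(664)), (array([351., 186.]), np.int32(93)), (array([447., 205.]), np.int32(18)), (array([436., 226.]), np.int32(251)), (array([453., 209.]), np.int32(18)), (array([460., 228.]), np.int32(284)), (array([442., 252.]), np.int32(11)), (array([465., 261.]), np.int32(169))]
p1
-1 -1 [516.9  52.9  93.4]
-1 1 [512.   76.6  93.5]
1 -1 [557.9  61.   93.3]
1 1 [553.4  84.5  93.9]
p2
-1 -1 [529.8 -26.   93.4]
-1 1 [525.1  -2.3  93.6]
1 -1 [571.1 -18.   93.5]
1 1 [566.7   5.7  94. ]
p3
-1 -1 - ['top']
-1 1 [592.5  92.1  93.9]
1 -1 - ['top']
1 1 - ['top']
p4
-1 -1 - ['top']
-1 1 - ['top']
1 -1 - ['top']
1 1 - ['top']
```

```bash
python3 -c "
from cell import r
print(r.sign_off())"
```

```text
the job is handed in; nothing more can be done
None
```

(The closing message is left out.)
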